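# Ready the stamping place

## Task

Get the pattern stamps ready for decorating: slide the lidded colour pot from the single-ring mark into the middle of the double-ring mark without lifting it off the bench, lift the retaining bar out of the rack's two brackets and set it down block up on the rubber mat beside the rack, and lay every stamp stick that was under it flat in the grey tray. When all the sticks are in the tray, put the bar back into its two brackets, the same way up, and leave the other things on the bench where they are.

Things in the scene. Friction and masses are not known exactly. Their poses are not given: they have to be found in the camera images.
- rack: fixed wooden rack, base 180 x 314 mm; origin: underside centre, x along the sticks, y along the row. Two 12 mm rails (x = +-50) have 5 notches at y = -86, -43, 0, 43, 86, 22 wide, floor 30 up, tops 42 up; end stops at x = +-86, 46 high. At y = +-146 steel brackets, 16 thick along y: open slots 32 wide in x, floor 50, prong tops 72 mm above the bench
- bar_seat (a point): midway between the two bracket slots, on the level of their floors (50 mm above the bench): the underside centre of the seated bar lies here. Axes as the rack
- bar_mat (a point): centre of the flat black rubber parking mat, 60 x 310 mm (long side along the rack's y), on the bench 155 mm beyond the rack's middle on its +x side; at bench level, axes as the rack
- bar: loose retaining bar, dark steel flat 24 mm wide (x) x 316 mm long (y) x 12 mm thick, 0.28 kg, with a dark wooden grip block on the middle of its top: 20 mm (x) x 50 mm (y), from 12 to 42 mm above the bar's underside. Origin: centre of the underside; z towards the block. Seated, it passes 2 mm above the sticks
- tray: fixed grey open metal tray, outside 200 (x) x 230 (y) x 30 mm high, walls and floor 5 mm. Origin: centre of its underside. It stands to the left or the right of the rack, and the pad with the pot on the other side
- work_mark: the work mark: flat double ring (outer circle 132 mm, inner circle 116 mm in diameter) painted on the grey pad, at bench level; origin its centre
- rest_mark: the rest mark: flat single ring, 124 mm in diameter, painted on the same pad 132 mm to one side of the work mark; origin its centre. The pot starts about here
- pot: loose lidded blue colour pot, 100 mm in diameter, 70 mm high to the lid, lid knob up to 91 mm, about 0.6 kg; the lid does not come off. Origin: centre of its underside, z up. A straight wooden handle, 16 mm wide and 14 mm high, runs out along the pot's -x from 48 to 143 mm from its centre
- pot_handle (a point): middle of the pot's handle, 95 mm from the pot's axis, 55 mm above the bench; x points back to the pot's axis
- stick1: loose wooden stamp stick with a black rubber stamping head on its +x end, 18 x 18 mm square section, 150 mm long along its x, 0.05 kg. Origin: its middle. Starts lying along x in one of the rack's notches under the bar, 25 mm from the next; may be absent
- stick2: loose wooden stamp stick with a black rubber stamping head on its +x end, 18 x 18 mm square section, 150 mm long along its x, 0.05 kg. Origin: its middle. Starts lying along x in one of the rack's notches under the bar, 25 mm from the next; may be absent
- stick3: loose wooden stamp stick with a black rubber stamping head on its +x end, 18 x 18 mm square section, 150 mm long along its x, 0.05 kg. Origin: its middle. Starts lying along x in one of the rack's notches under the bar, 25 mm from the next; may be absent
- stick4: loose wooden stamp stick with a black rubber stamping head on its +x end, 18 x 18 mm square section, 150 mm long along its x, 0.05 kg. Origin: its middle. Starts lying along x in one of the rack's notches under the bar, 25 mm from the next; may be absent
- stick5: loose wooden stamp stick with a black rubber stamping head on its +x end, 18 x 18 mm square section, 150 mm long along its x, 0.05 kg. Origin: its middle. Starts lying along x in one of the rack's notches under the bar, 25 mm from the next; may be absent
- cup: bystander, loose, to be left where it is: small white porcelain cup, 66 mm wide, 60 mm high; origin at its underside
- bowl: bystander, loose, to be left where it is: small blue bowl, 90 mm wide, 40 mm high; origin at its underside
- jar: bystander, loose, to be left where it is: glass jar with a steel lid, 56 mm wide, 75 mm high; origin at its underside
- bottle: bystander, loose, to be left where it is: clear bottle, 60 mm wide, 170 mm high; origin at its underside
- brush: bystander, loose, to be left where it is: brush lying on the bench, 200 mm long; origin at its underside
- sponge: bystander, loose, to be left where it is: yellow block sponge 90 x 60 x 30 mm; origin at its underside
- colour_box: bystander, loose, to be left where it is: cardboard box 80 x 60 x 45 mm; origin at its underside

How it is judged:
By the outcome, as a careful person would: the job done as asked, in the order asked, and still so for the second after the job is handed in, with the robot touching nothing.
Of stick1, stick2, stick3, stick4, stick5 only 3 to 5 are there at a start; the rules pass over those that are not, and their reading is None.
At some moment in a run one of pot, stick1, stick2, stick3, stick4, stick5 may be knocked a few centimetres aside while the robot is not near it.
Once in a run the grip may slacken for a moment while it holds something.
It also fails if it takes over 210 s, if anything falls off the work surface, if the arm or the gripper's body presses on something with over 40 N, if the wrist force passes 120 N, or if a joint passes its speed limit or range.

## Robot

A 6-joint arm with a two-finger parallel gripper is mounted at the origin on the work surface. World frame = base frame: x ahead of the robot, y to its left, z up, the work surface at z = 0. Lengths are in m, angles in rad, forces in N, time in s.
With the tool pointing down it reaches from about 0.3 to 0.775 m from the base axis. Payload 14.6 kg.
Tool frame: the origin (TCP) lies at the very end of the fingers, on their centre line; the grasp point (between the pads) lies 19 mm behind it; y points along the fingers, x is the direction in which the jaws open and shut, and the axes are right-handed (so a half turn about y gives the same grasp; the last joint's range is limited). The gripper opens to 94 mm and grips with 3 to 60 N. Pads are 16 mm wide; open, the fingers measure 119 mm over their backs; the gripper's body (75 mm by 177 mm) begins 78 mm behind the grasp point.
Start: joints at [1.176, 0.3, 1.521, -0, 1.321, -0.067], TCP at [0.177, 0.521, 0.205] pointing down, gripper open.
Joint ranges: [-3.03, 3.03], [-0.79, 2.21], [0.23, 2.52], [-1.04, 4.18], [0, 3.07], [-2.55, 2.55]. Speed limits (rad/s): [2.22, 2.22, 2.57, 3.14, 3.14, 3.14].

## Interface

Orientations are given as [roll, pitch, yaw] about the fixed x, y, z axes, in that order (R = Rz(yaw) Ry(pitch) Rx(roll)).
In Python, from station import * gives the robot as it stands.
- The arm moves only by the tool send_rows, never from a script. Its argument "series" is text: rows parted by semicolons, each of 7 numbers parted by spaces: the turn, a rotation vector about the tool's x, y, z in units of 5 degrees (1.0 is 5 degrees), then the shift along the tool's x, y, z in cm, then the opening, from -1 (shut) to 1 (fully open). A call has exactly 10 rows; each row is the pose to reach, as a shift and turn from the pose commanded when the call began, along the tool's axes at that moment; what a row does not reach only later rows make up. A row lasts 1/12 s, in which the tool goes at most 41.7 mm and 7.16 degrees, less where a joint would pass 70% of its speed; a pose out of reach is approached as far as the arm can. A call with a gripper value outside its range is refused whole. The fingers move at their own pace and stop on an object; "newtons" is the grip in N (left out, the last holds). Time passes only in rows, so rows that repeat a pose let the fingers close, or fill a call up. It gives the time, the measured TCP pose, the force and the opening at its end, in the units of the state.
- get_obs(): the state, without advancing time (a new reading comes with each control period).
- camera(name): name is "side" or "top" or "wrist"; returns the picture (400x640x3 uint8, red, green, blue); there is no depth.
- camera_info(name): a dict with "K" (3x3 intrinsics, pixels), "R" (3x3) and "t" (3): a world point X has camera coordinates R X + t; the wrist camera has in their place "mount" (4x4, takes a point from camera to tool coordinates, whose origin is the TCP and whose axes are the tool frame's). Camera axes: x right, y down, z forward; pixel columns grow to the right and rows downward; lengths in m; the calibration is good to about 2 mm. A picture is of the moment at which its call begins: read the wrist's pose just before it. camera_info takes no time and is no camera call.
- hand_in(): hands the job in, once; it reports no verdict.
The state is a dict: "time_s": time; "qpos": joint angles; "joint_vel": joint speeds; "tau": joint torques, N m; "ee_pos": TCP position; "eef_rot": TCP orientation; "force": force on the tool from outside, world axes, zero at the start; "moment": the same for the moment, N m; "grip_width": finger opening in m.
Only numpy, scipy, OpenCV 4.12 (cv2) and the standard library are available. Lean on these libraries where they do the work, as an engineer would, in place of code of your own. Each camera call takes 0.05 s, during which the arm holds its last target. There are 200 camera calls.

## Working session

There is one attempt and no reset: what is moved stays moved. The work goes in short steps, Python scripts to look and compute and a tool call to move; the robot and the scene stay as the last step left them, time stands still between calls to the robot, and variables do not carry over. Pictures are saved under pics/ and viewed, on a budget of 14 in all, crops included, one or two more only if the job needs it, and the job is handed in when it is done.

Besides the shell and the picture viewer there is one more tool, called by a JSON object that holds its "name" and its "arguments". send_rows: Moves the arm, as the interface text tells. Its arguments: {"type":"object","properties":{"series":{"type":"string"},"newtons":{"type":"number"}},"required":["series"]}

```bash
ls; mkdir -p pics; python3 - <<'E'
from station import *
import cv2,numpy as np
np.set_printoptions(precision=4,suppress=True)
print(get_obs())
for n in ["top","side","wrist"]:
    print(n,camera_info(n)); cv2.imwrite(f"pics/{n}0.png",camera(n)[:,:,::-1])
E
```

```text
pics
{'time_s': 0.0, 'qpos': array([ 1.1764,  0.3004,  1.5216,  0.    ,  1.3207, -0.0666]), 'joint_vel': array([ 0.0004, -0.0009, -0.0027, -0.0004, -0.0008, -0.0004]), 'tau': array([ -0.0012, -53.1809, -35.2734,   0.0708,   0.0244,  -0.0001]), 'ee_pos': array([0.177 , 0.5205, 0.2049]), 'eef_rot': array([-1.5707,  0.0012,  1.243 ]), 'force': array([ 1.0456, -0.5787, -0.5715]), 'moment': array([-0.0382,  0.0012, -0.0215]), 'grip_width': 0.09395867975021999}
top {'K': array([[451.9736,   0.    , 323.1531],
       [  0.    , 451.9736, 201.8323],
       [  0.    ,   0.    ,   1.    ]]), 'R': array([[ 0.0262, -0.9995,  0.0165],
       [-0.9861, -0.0285, -0.1634],
       [ 0.1638, -0.012 , -0.9864]]), 't': array([0.044 , 0.5854, 1.3351])}
side {'K': array([[404.6956,   0.    , 320.0514],
       [  0.    , 404.6956, 201.6186],
       [  0.    ,   0.    ,   1.    ]]), 'R': array([[ 0.9371, -0.3482,  0.0226],
       [-0.2065, -0.6057, -0.7684],
       [ 0.2813,  0.7154, -0.6395]]), 't': array([-0.4876,  0.2081,  1.0004])}
wrist {'K': array([[353.7415,   0.    , 318.8014],
       [  0.    , 353.7415, 202.4982],
       [  0.    ,   0.    ,   1.    ]]), 'mount': array([[ 1.    ,  0.0002, -0.0006,  0.    ],
       [ 0.0007, -0.2807,  0.9598, -0.178 ],
       [-0.    , -0.9598, -0.2807,  0.0828],
       [ 0.    ,  0.    ,  0.    ,  1.    ]])}
```

View pics/top0.png

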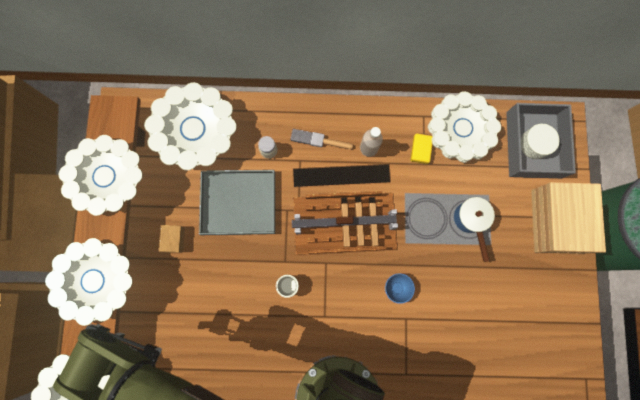

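View pics/side0.png

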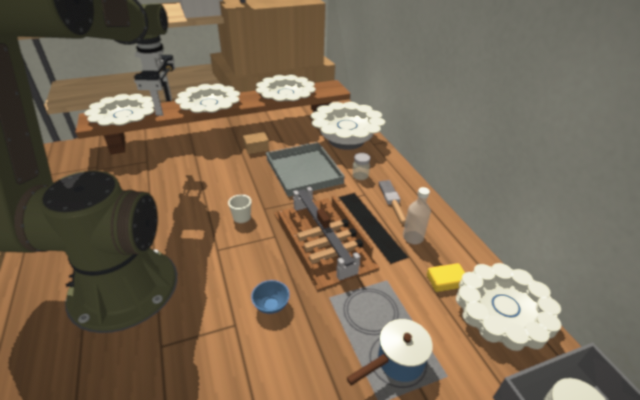

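Top: tray around (238,203), rack centre about (345,221), and three sticks at columns 347, 361 and 374. The work mark is at (428,218) and the pot at about (475,216), with its handle running down to (487,258). The mat is at (342,176). In the side view the bar is seated block up.

```bash
cat > h.py <<'E'
from station import *
import cv2,numpy as np
from scipy.spatial.transform import Rotation as Ro
np.set_printoptions(precision=4,suppress=True)
def cam(name):
    c=camera_info(name)
    if name!="wrist": return c["K"],c["R"],c["t"]
    o=get_obs(); T=np.eye(4); T[:3,:3]=Ro.from_euler('xyz',o["eef_rot"]).as_matrix(); T[:3,3]=o["ee_pos"]
    M=np.linalg.inv(T@c["mount"]); return c["K"],M[:3,:3],M[:3,3]
def snap(name,f):
    c=cam(name); im=camera(name)[:,:,::-1].copy(); cv2.imwrite(f"pics/{f}.png",im)
    np.savez(f"pics/{f}.npz",K=c[0],R=c[1],t=c[2]); return im,c
def load(f):
    d=np.load(f"pics/{f}.npz"); return cv2.imread(f"pics/{f}.png"),(d["K"],d["R"],d["t"])
def bp(c,uv,z):
    K,R,t=c; d=R.T@np.linalg.inv(K)@np.array([uv[0],uv[1],1.]); o=-R.T@t
    return o+d*(z-o[2])/d[2]
def pj(c,X):
    K,R,t=c; X=np.atleast_2d(X); p=(X@R.T+t)@K.T; return p[:,:2]/p[:,2:]
def tri(cs,uvs):
    A=[];b=[]
    for (K,R,t),uv in zip(cs,uvs):
        d=R.T@np.linalg.inv(K)@np.array([uv[0],uv[1],1.]); d/=np.linalg.norm(d); P=np.eye(3)-np.outer(d,d)
        A.append(P); b.append(P@(-R.T@t))
    return np.linalg.lstsq(np.vstack(A),np.hstack(b),rcond=None)[0]
def move(target,R=None):
    "print shift (cm) and turn (5deg) in present tool axes from measured pose"
    o=get_obs(); R0=Ro.from_euler('xyz',o["eef_rot"])
    s=R0.inv().apply(np.array(target)-o["ee_pos"])*100
    r=(R0.inv()*(R or R0)).as_rotvec()*180/np.pi/5
    print("turn",r,"shift",s)
E
python3 - <<'E'
from h import *
im,c=snap("top","top1"); 
cv2.imwrite("pics/c1.png",cv2.resize(im[130:290,190:510],None,fx=2.5,fy=2.5,interpolation=cv2.INTER_CUBIC))
for n,uv,z in [("tray",(238,203),.03),("rackbarL",(297,223),.06),("rackbarR",(395,219),.06),("work",(428,218),0),("knob",(478,214),.09),("hend",(487,258),.055),("mat",(342,176),0),("s1",(347,221),.048),("cup",(287,286),.06),("bowl",(401,289),.04)]: print(n,bp(c,uv,z))
R=Ro.from_euler('xyz',get_obs()["eef_rot"]).as_matrix();print(R)
E
```

```text
tray [0.5757 0.3228 0.03  ]
rackbarL [0.5152 0.1372 0.06  ]
rackbarR [ 0.5357 -0.1581  0.06  ]
work [ 0.5497 -0.2731  0.    ]
knob [ 0.5536 -0.3999  0.09  ]
hend [ 0.4262 -0.4357  0.055 ]
mat [0.6774 0.0015 0.    ]
s1 [ 0.527  -0.0139  0.048 ]
cup [0.3283 0.1599 0.06  ]
bowl [ 0.3279 -0.1796  0.04  ]
[[ 0.322  -0.0002 -0.9468]
 [ 0.9468 -0.0006  0.322 ]
 [-0.0007 -1.      0.    ]]
```

View pics/c1.png

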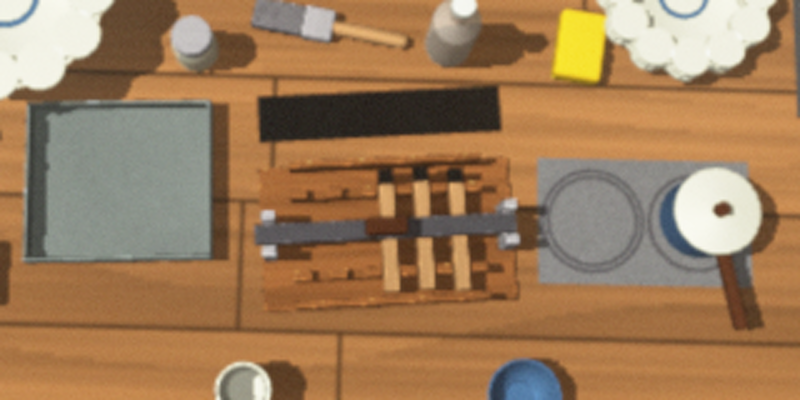

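Three sticks are visible, in crop columns 388, 424 and 459, in the right-hand notches. The mat, tray and both rings show clearly, and the handle runs toward the robot. Next I'll move to a vantage point over the rack and pad for close wrist views.

```bash
python3 - <<'E'
from h import *
im,c=load("top1")
print("bottle",bp(c,(371,152),0.02),bp(c,(375.5,133),.17),"jar",bp(c,(267,141),.075),"brush",bp(c,(352,146),.01))
move([0.45,-0.2,0.28],Ro.from_euler('xyz',[-np.pi/2,0,np.pi/2+.07]))
E
```

```text
bottle [ 0.7539 -0.0884  0.02  ] [ 0.7677 -0.083   0.17  ] jar [0.7631 0.2372 0.075 ] brush [ 0.7747 -0.0282  0.01  ]
turn [-0.0017 -4.5584 -0.0074] shift [-59.4378  -7.4493 -49.0421]
```

{"name": "send_rows", "arguments": {"series": "0 -0.5 0 -3 -0.7 -2.5 1;0 -1 0 -6.5 -1 -5.5 1;0 -1.5 0 -10 -1.4 -8.5 1;0 -2 0 -13 -1.8 -11 1;0 -2.5 0 -16 -2.2 -13.5 1;0 -3 0 -19 -2.6 -16 1;0 -3.5 0 -22 -3 -18.5 1;0 -4 0 -25 -3.4 -21 1;0 -4.3 0 -28 -3.8 -23.5 1;0 -4.6 0 -31 -4.1 -26 1"}}

```text
time_s: 1.03
ee_pos: [0.3235, 0.1417, 0.2469]
eef_rot: [-1.572, -0.0, 1.646]
force: [1.7, 0.1, -0.5]
grip_width: 0.0941
```

```bash
python3 - <<'E'
from h import *
print(get_obs()["ee_pos"])
move([0.45,-0.2,0.28],Ro.from_euler('xyz',[-np.pi/2,0,np.pi/2+.07]))
E
```

```text
[0.3235 0.1417 0.2469]
turn [0.0105 0.061  0.0024] shift [-35.0239  -3.3049 -10.0444]
```

{"name": "send_rows", "arguments": {"series": "0 0 0 -3.5 -0.3 -1 1;0 0 0 -7.5 -0.7 -2 1;0 0 0 -11 -1 -3 1;0 0 0 -15 -1.4 -4 1;0 0 0 -19 -1.8 -5.3 1;0 0 0 -23 -2.2 -6.5 1;0 0 0 -27 -2.6 -7.7 1;0 0 0 -31 -3 -9 1;0 0 0 -35 -3.3 -10 1;0 0 0 -35 -3.3 -10 1"}}

```text
time_s: 1.87
ee_pos: [0.4497, -0.2032, 0.2787]
eef_rot: [-1.57, 0.0, 1.641]
force: [-1.0, -0.3, -0.8]
grip_width: 0.0939
```

```bash
python3 - <<'E'
from h import *
print(get_obs()["ee_pos"],get_obs()["eef_rot"],get_obs()["joint_vel"])
im,c=snap("wrist","w1")
E
```

```text
[ 0.4497 -0.2032  0.2787] [-1.5697  0.0002  1.6407] [ 0.0576 -0.0469  0.073   0.0143  0.0052  0.0725]
```

View pics/w1.png

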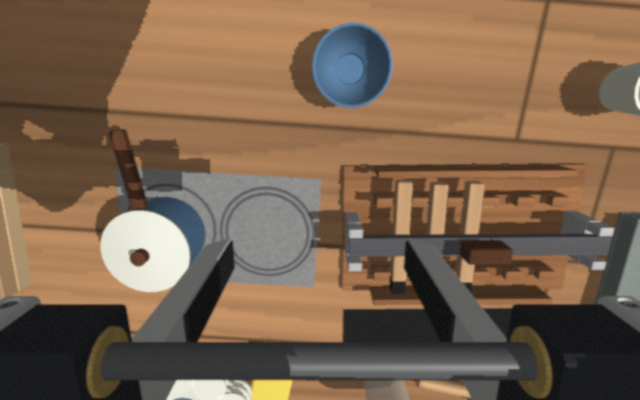

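Wrist view: work ring centre about (268,231), pot knob (140,257), handle end (118,130). Sticks have ends at (404,182), (440,184) and (474,184), the block is at (487,252), and the bar runs from about (347,243) to (610,244). The gripper body is wide along the jaws, as assumed.

```bash
python3 - <<'E'
from h import *
im,c=load("w1"); it,ct=load("top1")
cr=lambda u,v:(u/2.5+190-.3,v/2.5+130-.3)
# heights by two views
print("knob",tri([c,ct],[(140,257),cr(721,209)]))
print("handle end",tri([c,ct],[(118,129),cr(740,327)]))
print("lid ctr (w)",bp(c,(145,251),.07),"(t)",bp(ct,cr(717,211),.07))
print("block",tri([c,ct],[(487,252),cr(387,226)]))
for w,t in [((404,182),cr(461,288)),((440,184),cr(428,287)),((474,184),cr(392,289))]: print("stick robot end",tri([c,ct],[w,t]))
print("work",bp(c,(267.5,231),0),bp(ct,cr(593,222),0))
print("mat c(top)",bp(ct,cr(379,114),0))
print("tray corners",[bp(ct,cr(*p),.03) for p in [(27,102),(211,101),(213,260),(25,262)]])
print("bar ends",bp(c,(346,243),.062),bp(c,(614,243),.062),"top",bp(ct,cr(257,234),.062),bp(ct,cr(519,223),.062))
# ring fit
hsv=cv2.cvtColor(im,cv2.COLOR_BGR2GRAY)
best=[]
blur=cv2.GaussianBlur(hsv,(3,3),0).astype(float)
w0=bp(c,(267.5,231),0)
a=np.linspace(0,2*np.pi,120,endpoint=False)
def score(dx,dy):
    s=0
    for r in (.058,.066):
        X=np.c_[w0[0]+dx+r*np.cos(a),w0[1]+dy+r*np.sin(a),0*a]; p=pj(c,X).astype(np.float32)
        v=cv2.remap(blur.astype(np.float32),p[:,0],p[:,1],cv2.INTER_LINEAR); s+=np.median(v)
    return s
g=np.arange(-.012,.0121,.001)
m=min((score(x,y),x,y) for x in g for y in g); print("ring fit",m,w0+np.array([m[1],m[2],0]))
E
```

```text
knob [ 0.5573 -0.4041  0.0795]
handle end [ 0.4178 -0.4378  0.0401]
lid ctr (w) [ 0.5539 -0.4026  0.07  ] (t) [ 0.5562 -0.4026  0.07  ]
block [ 0.5241 -0.0036  0.0799]
stick robot end [ 0.4571 -0.0985  0.0346]
stick robot end [ 0.4558 -0.0572  0.0423]
stick robot end [ 0.4532 -0.0142  0.0378]
work [ 0.5457 -0.2673  0.    ] [ 0.548  -0.2696  0.    ]
mat c(top) [0.6796 0.0037 0.    ]
tray corners [array([0.675 , 0.4453, 0.03  ]), array([0.6831, 0.2161, 0.03  ]), array([0.4839, 0.2049, 0.03  ]), array([0.4751, 0.4336, 0.03  ])]
bar ends [ 0.5302 -0.1647  0.062 ] [0.5076 0.1564 0.062 ] top [0.5137 0.1506 0.062 ] [ 0.5359 -0.1647  0.062 ]
ring fit (np.float32(223.39355), np.float64(0.005000000000000015), np.float64(-0.0009999999999999905)) [ 0.5507 -0.2683  0.    ]
```

```bash
python3 - <<'E'
from h import *
move([0.463,-0.426,0.15],Ro.from_euler('xyz',[-np.pi/2,0,np.pi/2+.251]))
E
```

```text
turn [-0.0151 -2.0726  0.0087] shift [-22.5624  12.8431   0.1748]
```

{"name": "send_rows", "arguments": {"series": "0 -0.5 0 -3.5 2 0 1;0 -1 0 -7 4 0 1;0 -1.5 0 -10.5 6 0 1;0 -2.1 0 -14 8 0.1 1;0 -2.1 0 -17 10 0.2 1;0 -2.1 0 -20 11.5 0.2 1;0 -2.1 0 -22.6 12.8 0.2 1;0 -2.1 0 -22.6 12.8 0.2 1;0 -2.1 0 -22.6 12.8 0.2 1;0 -2.1 0 -22.6 12.8 0.2 1"}}

```text
time_s: 2.75
ee_pos: [0.4753, -0.4102, 0.1516]
eef_rot: [-1.554, 0.012, 1.799]
force: [0.0, -0.0, -0.2]
grip_width: 0.094
```

```bash
python3 - <<'E'
from h import *
print(get_obs()["ee_pos"],get_obs()["joint_vel"],get_obs()["force"])
im,c=snap("wrist","w2")
cv2.imwrite("pics/w2c.png",np.vstack([im,cv2.resize(load("top1")[0][190:270,400:520],(640,427))[:200]])[:600])
E
```

```text
[ 0.4753 -0.4102  0.1516] [ 0.0055 -0.0205  0.0003 -0.0006 -0.0016 -0.0033] [ 0.0121 -0.0326 -0.1808]
```

View pics/w2.png

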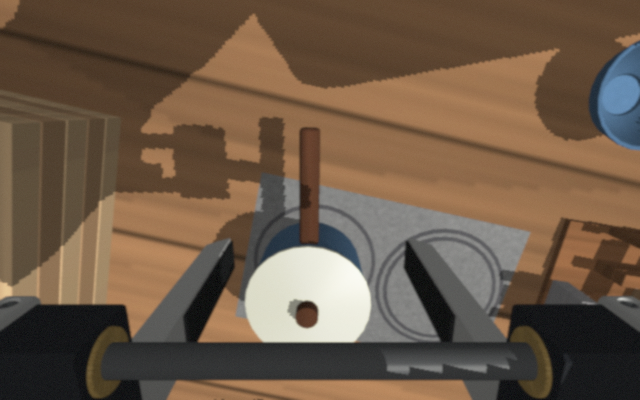

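The handle's near end is at (310,129) and it runs to the pot at (311,240); the knob is at (307,314) and the work ring at about (440,286). The arm stopped about 2 cm short, so I'll check why.

```bash
python3 - <<'E'
from h import *
o=get_obs();print(o["qpos"],o["ee_pos"],o["eef_rot"],o["joint_vel"])
im,c=load("w2"); it,ct=load("top1"); cr=lambda u,v:(u/2.5+190-.3,v/2.5+130-.3)
print("knob",tri([c,ct],[(307,312),cr(721,209)]),"hend",tri([c,ct],[(310,129),cr(740,327)]))
print(bp(c,(310,129),.062),bp(c,(311,235),.062), bp(c,(307.5,303),.07))
gray=cv2.GaussianBlur(cv2.cvtColor(im,cv2.COLOR_BGR2GRAY),(3,3),0).astype(np.float32)
w0=np.array([.549,-.269,0]);a=np.linspace(0,2*np.pi,120,endpoint=False)
def score(dx,dy):
    s=0
    for r in (.058,.066):
        p=pj(c,np.c_[w0[0]+dx+r*np.cos(a),w0[1]+dy+r*np.sin(a),0*a]).astype(np.float32)
        s+=np.median(cv2.remap(gray,p[:,0],p[:,1],cv2.INTER_LINEAR))
    return s
g=np.arange(-.012,.0121,.001)
print(min((score(x,y),*(w0+[x,y,0])) for x in g for y in g))
move([0.463,-0.426,0.15],Ro.from_euler('xyz',[-np.pi/2,0,np.pi/2+.251]))
E
```

```text
[-0.7613  0.517   1.3442 -0.0219  1.2788 -2.5536] [ 0.4754 -0.4103  0.1521] [-1.5542  0.0129  1.7987] [ 0.0003 -0.0088 -0.0033  0.0003 -0.0021 -0.0017]
knob [ 0.5563 -0.4027  0.0808] hend [ 0.4175 -0.4318  0.0538]
[ 0.4157 -0.4316  0.062 ] [ 0.4976 -0.4123  0.062 ] [ 0.5538 -0.4023  0.07  ]
(np.float32(193.49219), np.float64(0.548), np.float64(-0.265), np.float64(0.0))
turn [-0.1914 -0.2654 -0.146 ] shift [-1.2508  0.2498  1.5593]
```

Joint 6 is at its limit, so I'll use the half-turned grasp instead.

{"name": "send_rows", "arguments": {"series": "0 1.4 0 0 -0.5 0 1;0 2.8 0 0 -1 0 1;0 4.2 0 0 -1.5 0 1;0 5.6 0 0 -2 0 1;0 7 0 0 -2.5 0 1;0 8.4 0 0 -3 0 1;0 9.8 0 0 -3 0 1;0 11.2 0 0 -3 0 1;0 12.6 0 0 -3 0 1;0 14 0 0 -3 0 1"}}

```text
time_s: 3.63
ee_pos: [0.4757, -0.4099, 0.1824]
eef_rot: [-1.578, 0.02, 0.571]
force: [-0.8, -0.2, 0.7]
grip_width: 0.0944
```

{"name": "send_rows", "arguments": {"series": "0 1.4 0 0 0 0 1;0 2.8 0 0 0 0 1;0 4.2 0 0 0 0 1;0 5.6 0 0 0 0 1;0 7 0 0 0 0 1;0 8.4 0 0 0 0 1;0 9.8 0 0 0 0 1;0 11.2 0 0 0 0 1;0 12.6 0 0 0 0 1;0 14 0 0 0 0 1"}}

```text
time_s: 4.47
ee_pos: [0.4757, -0.4099, 0.1824]
eef_rot: [-1.592, 0.0, -0.651]
force: [-0.6, 0.6, 0.6]
grip_width: 0.0943
```

```bash
python3 - <<'E'
from h import *
o=get_obs();print(o["qpos"],o["ee_pos"],o["eef_rot"])
move([0.462,-0.423,0.12],Ro.from_euler('xyz',[-np.pi/2,0,-np.pi/2+.22]))
E
```

```text
[-0.7604  0.4918  1.3098 -0.0216  1.3378 -0.1045] [ 0.4757 -0.4099  0.1824] [-1.5919  0.0001 -0.6509]
turn [0.2327 8.02   0.0841] shift [-0.2972  6.2764 -1.7444]
```

{"name": "send_rows", "arguments": {"series": "0 1.4 0 0 0.5 -0.3 1;0.1 2.8 0 -0.1 1.5 -0.6 1;0.1 4.2 0 -0.2 3 -1 1;0.2 5.6 0.1 -0.3 4.5 -1.4 1;0.2 7 0.1 -0.3 6 -1.7 1;0.2 8 0.1 -0.3 6.3 -1.7 1;0.2 8 0.1 -0.3 6.3 -1.7 1;0.2 8 0.1 -0.3 6.3 -1.7 1;0.2 8 0.1 -0.3 6.3 -1.7 1;0.2 8 0.1 -0.3 6.3 -1.7 1"}}

```text
time_s: 5.3
ee_pos: [0.4623, -0.4235, 0.1195]
eef_rot: [-1.574, 0.0, -1.341]
force: [-0.6, 0.4, 0.2]
grip_width: 0.0941
```

```bash
python3 - <<'E'
from h import *
o=get_obs();print(o["qpos"],o["ee_pos"],o["eef_rot"])
im,c=snap("wrist","w3")
move([0.462,-0.423,0.038],Ro.from_euler('xyz',[-np.pi/2,0,-np.pi/2+.22]))
E
```

```text
[-0.7988  0.5476  1.3767 -0.0028  1.2194  0.5437] [ 0.4623 -0.4235  0.1195] [-1.5742  0.0004 -1.3415]
turn [ 0.0411  0.1002 -0.0076] shift [-0.0509  8.1221  0.0163]
```

View pics/w3.png

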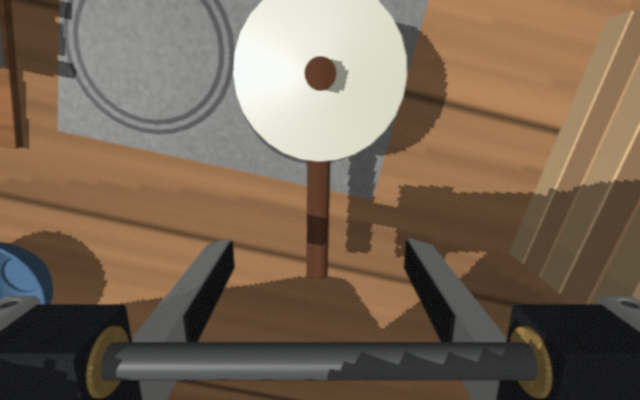

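The handle is centred at column 318 between the fingers, with its end at (316,277). The lid centre is about (320,75) and the ring centre about (152,55).

```bash
python3 - <<'E'
from h import *
im,c=load("w3"); im2,c2=load("w2")
print("hend",tri([c,c2],[(316,277),(310,129)]),"knob",tri([c,c2],[(320,73),(307,312)]))
print("lid",bp(c,(320,75),.07),"handle",bp(c,(316,277),.062),bp(c,(318.5,170),.062))
gray=cv2.GaussianBlur(cv2.cvtColor(im,cv2.COLOR_BGR2GRAY),(3,3),0).astype(np.float32)
w0=np.array([.549,-.269,0]);a=np.linspace(0,2*np.pi,120,endpoint=False)
def score(x,y):
    s=0
    for r in (.058,.066):
        p=pj(c,np.c_[x+r*np.cos(a),y+r*np.sin(a),0*a]).astype(np.float32)
        v=cv2.remap(gray,p[:,0],p[:,1],cv2.INTER_LINEAR); s+=np.median(v[(p[:,1]>0)])
    return s
g=np.arange(-.012,.0121,.001)
print(sorted((float(score(w0[0]+x,w0[1]+y)),w0[0]+x,w0[1]+y) for x in g for y in g)[:3])
E
```

```text
hend [ 0.416  -0.4317  0.0587] knob [ 0.5554 -0.402   0.0807]
lid [ 0.555  -0.4022  0.07  ] handle [ 0.4177 -0.4314  0.062 ] [ 0.4964 -0.415   0.062 ]
[(195.7607421875, np.float64(0.549), np.float64(-0.265)), (200.56494140625, np.float64(0.55), np.float64(-0.265)), (202.267578125, np.float64(0.55), np.float64(-0.266))]
```

{"name": "send_rows", "arguments": {"series": "0 0.1 0 0 2 0 1;0 0.1 0 0 4.5 0 1;0 0.1 0 0 7 0 1;0 0.1 0 0 8.1 0 1;0 0.1 0 0 8.1 0 1;0 0.1 0 0 8.1 0 0.2;0 0.1 0 0 8.1 0 -0.5;0 0.1 0 0 8.1 0 -1;0 0.1 0 0 8.1 0 -1;0 0.1 0 0 8.1 0 -1", "newtons": 35}}

```text
time_s: 6.18
ee_pos: [0.4618, -0.4238, 0.0382]
eef_rot: [-1.574, 0.001, -1.353]
force: [-0.8, 0.2, -0.1]
grip_width: 0.0643
```

```bash
python3 - <<'E'
from h import *
o=get_obs();print(o["qpos"],o["ee_pos"],o["eef_rot"],o["force"],o["grip_width"])
R0=Ro.from_euler('xyz',o["eef_rot"]); print(R0.inv().apply([-.6,13.65,0]))
E
```

```text
[-0.7997  0.6428  1.4318 -0.0031  1.0694  0.5546] [ 0.4618 -0.4238  0.0382] [-1.5744  0.0006 -1.3528] [-0.7948  0.2006 -0.1429] 0.06429982444129428
[-13.4567   0.0001   2.3662]
```

{"name": "send_rows", "arguments": {"series": "0 0 0 0 0 0 -1;0 0 0 0 0 0 -1;0 0 0 0 0 0 -1;0 0 0 0 0 0 -1;0 0 0 0 0 0 -1;0 0 0 0 0 0 -1;0 0 0 0 0 0 -1;0 0 0 0 0 0 -1;0 0 0 0 0 0 -1;0 0 0 0 0 0 -1"}}

```text
time_s: 7.02
ee_pos: [0.4615, -0.4235, 0.0373]
eef_rot: [-1.575, 0.002, -1.353]
force: [0.1, -0.7, 0.7]
grip_width: 0.0156
```

{"name": "send_rows", "arguments": {"series": "0 0 0 -0.5 0 0.1 -1;0 0 0 -1 0 0.2 -1;0 0 0 -1.6 0 0.3 -1;0 0 0 -2.2 0 0.4 -1;0 0 0 -2.8 0 0.5 -1;0 0 0 -3.4 0 0.6 -1;0 0 0 -4 0 0.7 -1;0 0 0 -4.6 0 0.8 -1;0 0 0 -5 0 0.9 -1;0 0 0 -5 0 0.9 -1"}}

```text
time_s: 7.85
ee_pos: [0.4596, -0.3718, 0.0374]
eef_rot: [-1.575, 0.002, -1.352]
force: [1.1, -0.6, -2.2]
grip_width: 0.0157
```

{"name": "send_rows", "arguments": {"series": "0 0 0 -0.6 0 0.1 -1;0 0 0 -1.2 0 0.2 -1;0 0 0 -1.9 0 0.3 -1;0 0 0 -2.6 0 0.45 -1;0 0 0 -3.3 0 0.6 -1;0 0 0 -4 0 0.7 -1;0 0 0 -4.7 0 0.8 -1;0 0 0 -5.4 0 0.95 -1;0 0 0 -6 0 1.05 -1;0 0 0 -6 0 1.05 -1"}}

```text
time_s: 8.68
ee_pos: [0.4568, -0.3106, 0.0374]
eef_rot: [-1.575, 0.002, -1.352]
force: [0.5, 1.3, -3.4]
grip_width: 0.0156
```

{"name": "send_rows", "arguments": {"series": "0 0 0 -0.4 0 0.1 -1;0 0 0 -0.8 0 0.2 -1;0 0 0 -1.2 0 0.25 -1;0 0 0 -1.6 0 0.3 -1;0 0 0 -2 0 0.4 -1;0 0 0 -2.4 0 0.4 -1;0 0 0 -2.4 0 0.4 -1;0 0 0 -2.4 0 0.4 -1;0 0 0 -2.4 0 0.4 -1;0 0 0 -2.4 0 0.4 -1"}}

```text
time_s: 9.52
ee_pos: [0.4556, -0.2875, 0.0374]
eef_rot: [-1.575, 0.002, -1.353]
force: [0.5, 1.7, -3.4]
grip_width: 0.0155
```

```bash
python3 - <<'E'
from h import *
o=get_obs();print(o["qpos"],o["ee_pos"],o["eef_rot"],o["force"],o["grip_width"])
snap("wrist","w4");im,c=snap("top","top2")
w=load("w4")[0]; w=cv2.copyMakeBorder(w,0,0,0,0,cv2.BORDER_CONSTANT)
cv2.imwrite("pics/m2.png",np.vstack([w[:300],cv2.resize(im[170:270,380:540],(640,400),interpolation=cv2.INTER_CUBIC)[:300]]))
E
```

```text
[-0.6301  0.4783  1.7022 -0.0023  0.9654  0.7239] [ 0.4556 -0.2875  0.0374] [-1.5751  0.002  -1.3527] [ 0.5368  1.6609 -3.3974] 0.015462954233016331
```

View pics/m2.png

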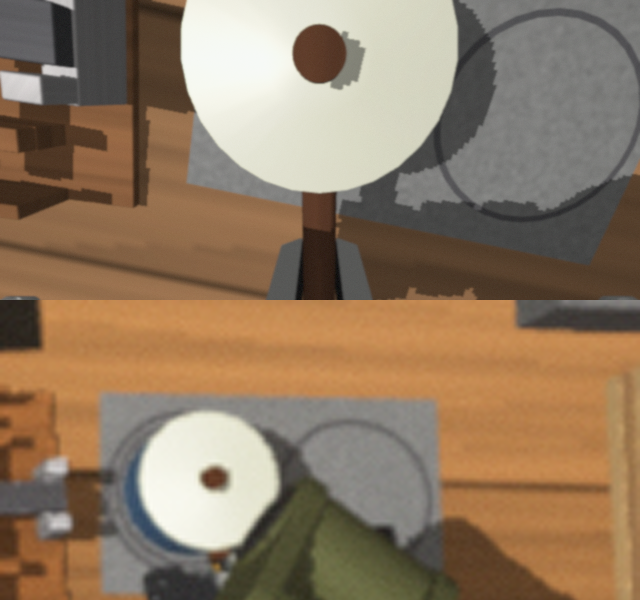

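The pot now stands over the work mark, with its lid centre at top-view pixel (432,215); handle still gripped.

```bash
python3 - <<'E'
from h import *
def ring(f,rs,w0):
    im,c=load(f)
    gray=cv2.GaussianBlur(cv2.cvtColor(im,cv2.COLOR_BGR2GRAY),(3,3),0).astype(np.float32)
    a=np.linspace(0,2*np.pi,180,endpoint=False);g=np.arange(-.012,.0121,.001);out=[]
    for x in g:
        for y in g:
            s=0
            for r in rs:
                p=pj(c,np.c_[w0[0]+x+r*np.cos(a),w0[1]+y+r*np.sin(a),0*a]).astype(np.float32)
                v=cv2.remap(gray,p[:,0],p[:,1],cv2.INTER_LINEAR); k=(p[:,1]>2)&(p[:,0]<638); s+=np.median(v[k])
            out.append((round(float(s),1),round(w0[0]+x,4),round(w0[1]+y,4)))
    return sorted(out)[:4]
print("work top1",ring("top1",(.058,.066),(.549,-.268)))
print("rest w4",ring("w4",(.062,),(.553,-.400)), "rest top2",ring("top2",(.062,),(.553,-.40)))
for f,roi in (("top2",(170,270,405,475)),("w4",(0,200,150,500))):
    im,c=load(f); h=cv2.cvtColor(im,cv2.COLOR_BGR2HSV); m=((h[...,2]>170)&(h[...,1]<60)).astype(np.uint8)
    M=np.zeros_like(m); a,b,d,e=roi; M[a:b,d:e]=m[a:b,d:e]
    cs=max(cv2.findContours(M,0,1)[0],key=cv2.contourArea); hull=cv2.convexHull(cs).reshape(-1,2)
    hull=hull[hull[:,1]>3]
    P=np.array([bp(c,p,.07)[:2] for p in hull]); A=np.c_[2*P,np.ones(len(P))]; s=np.linalg.lstsq(A,(P**2).sum(1),rcond=None)[0]
    print(f,"lid",s[:2],"r",np.sqrt(s[2]+s[:2]@s[:2]))
E
```

```text
work top1 [(236.5, np.float64(0.548), np.float64(-0.262)), (236.6, np.float64(0.548), np.float64(-0.263)), (236.6, np.float64(0.548), np.float64(-0.261)), (236.7, np.float64(0.55), np.float64(-0.261))]
rest w4 [(71.1, np.float64(0.557), np.float64(-0.407)), (71.2, np.float64(0.541), np.float64(-0.41)), (71.2, np.float64(0.542), np.float64(-0.411)), (71.2, np.float64(0.542), np.float64(-0.409))] rest top2 [(99.3, np.float64(0.561), np.float64(-0.411)), (99.5, np.float64(0.56), np.float64(-0.412)), (100.0, np.float64(0.56), np.float64(-0.411)), (100.3, np.float64(0.559), np.float64(-0.412))]
top2 lid [ 0.5514 -0.2667] r 0.05202668074259684
w4 lid [ 0.5491 -0.2663] r 0.05251525832431926
```

{"name": "send_rows", "arguments": {"series": "0 0 0 0 0 0 -0.6;0 0 0 0 0 0 -0.3;0 0 0 0 0 0 0;0 0 0 0 0 0 0;0 0 0 0 0 0 0;0 0 0 0 0 0 0;0 0 0 0 0 0 0;0 0 0 0 -3 0 0;0 0 0 0 -6 0 0.2;0 0 0 0 -9 0 0.5"}}

```text
time_s: 10.45
ee_pos: [0.4556, -0.2875, 0.1285]
eef_rot: [-1.576, 0.002, -1.353]
force: [0.2, 0.0, 0.3]
grip_width: 0.0568
```

```bash
python3 - <<'E'
from h import *
o=get_obs();print(o["ee_pos"],o["eef_rot"],o["force"],o["grip_width"])
R0=Ro.from_euler('xyz',o["eef_rot"]); print("to (.50,-.004,.25):",R0.inv().apply(np.array([.48,-.004,.26])-o["ee_pos"])*100)
E
```

```text
[ 0.4556 -0.2875  0.1285] [-1.5758  0.0025 -1.3529] [0.1792 0.0348 0.2536] 0.056849353398209006
to (.50,-.004,.25): [-27.1845 -13.1298   8.4416]
```

{"name": "send_rows", "arguments": {"series": "0 -1.4 0 0 -2 0 1;0 -2.8 0 -1 -4 0.3 1;0 -4.2 0 -3 -6 0.9 1;0 -5.6 0 -6 -8 1.8 1;0 -7 0 -9 -10 2.7 1;0 -8.4 0 -12 -11.5 3.6 1;0 -9.8 0 -15 -13 4.5 1;0 -11.2 0 -18 -13 5.5 1;0 -12.6 0 -21 -13 6.5 1;0 -14 0 -24 -13 7.5 1"}}

```text
time_s: 11.28
ee_pos: [0.4777, -0.0358, 0.258]
eef_rot: [-1.571, 0.004, -0.125]
force: [0.3, 0.4, -0.0]
grip_width: 0.0943
```

{"name": "send_rows", "arguments": {"series": "0 -1.4 0 0 0 0 1;0 -2.8 0 0 0 0 1;0 -4.2 0 0 0 0 1;0 -5.6 0 0 0 0 1;0 -7 0 0 0 0 1;0 -8.4 0 0 0 0 1;0 -9.8 0 0 0 0 1;0 -11.2 0 0 0 0 1;0 -12.6 0 0 0 0 1;0 -14 0 0 0 0 1"}}

```text
time_s: 12.12
ee_pos: [0.4778, -0.0373, 0.2576]
eef_rot: [-1.566, 0.001, 1.097]
force: [0.4, -0.4, 1.1]
grip_width: 0.094
```

```bash
python3 - <<'E'
from h import *
o=get_obs();print(o["qpos"],o["ee_pos"],o["eef_rot"])
move([0.46,-.004,.25],Ro.from_euler('xyz',[-np.pi/2,0,np.pi/2+.069]))
E
```

```text
[-0.1543  0.1055  1.6326  0.      1.4081 -1.2509] [ 0.4778 -0.0373  0.2576] [-1.5664  0.0014  1.0966]
turn [-0.0531 -6.2247 -0.0023] shift [2.1461 0.7681 3.1014]
```

{"name": "send_rows", "arguments": {"series": "0 -1.4 0 0.5 0.2 0.8 1;0 -2.8 0 1 0.4 1.6 1;0 -4.2 0 1.6 0.6 2.4 1;0 -5.6 0 2.1 0.8 3.1 1;0 -6.2 0 2.1 0.8 3.1 1;0 -6.2 0 2.1 0.8 3.1 1;0 -6.2 0 2.1 0.8 3.1 1;0 -6.2 0 2.1 0.8 3.1 1;0 -6.2 0 2.1 0.8 3.1 1;0 -6.2 0 2.1 0.8 3.1 1"}}

```text
time_s: 12.95
ee_pos: [0.4601, -0.0045, 0.2497]
eef_rot: [-1.566, -0.001, 1.63]
force: [-0.4, 0.5, -0.3]
grip_width: 0.0938
```

```bash
python3 - <<'E'
from h import *
o=get_obs();print(o["ee_pos"],o["eef_rot"])
im,c=snap("wrist","w5"); im,c=snap("top","top3")
E
```

```text
[ 0.4601 -0.0045  0.2497] [-1.5663 -0.001   1.6303]
```

View pics/w5.png

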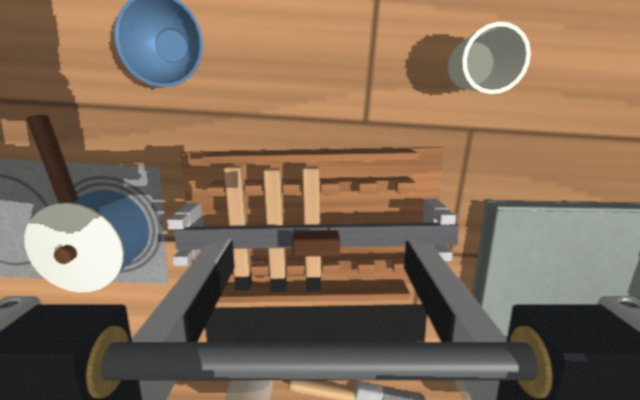

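Three sticks lie at columns 235, 273 and 312. The block is at about (316,242) and the bar runs from (176,237) to (458,233). The pot stands inside its rings. I'll overlay the model to refine the bar's pose.

```bash
cat >> h.py <<'E'
def box(ctr,yaw,lx,ly,z0,z1,off=(0,0)):
    c,s=np.cos(yaw),np.sin(yaw); P=[]
    for z in (z0,z1):
        for a,b in ((-1,-1),(1,-1),(1,1),(-1,1)):
            x=off[0]+a*lx/2; y=off[1]+b*ly/2
            P.append([ctr[0]+c*x-s*y,ctr[1]+s*x+c*y,z])
    return np.array(P)
def draw(im,c,P,col,org,f,top=True):
    p=(pj(c,P)-org)*f
    cv2.polylines(im,[np.round(p[4:]*16).astype(np.int32)],True,col,1,cv2.LINE_AA,4)
    if not top: cv2.polylines(im,[np.round(p[:4]*16).astype(np.int32)],True,col,1,cv2.LINE_AA,4)
E
python3 - <<'E'
from h import *
ctr=(.5235,-.0035); yaw=.069
out=[]
for f,o,sz in (("w5",(160,140),(320,160)),("top3",(285,160),(120,100))):
    im,c=load(f); F=800/sz[0]; H=min(int(sz[1]*F),400) if f=="w5" else 200
    F=800/sz[0] if f=="w5" else 4
    if f=="w5": cr=cv2.resize(im[o[1]:o[1]+sz[1],o[0]:o[0]+sz[0]],(800,400),interpolation=cv2.INTER_CUBIC)
    else: continue
    draw(cr,c,box(ctr,yaw,.024,.316,.05,.062),(0,255,0),o,F)
    draw(cr,c,box(ctr,yaw,.020,.050,.062,.092),(0,255,255),o,F)
    for y in (0,-.043,-.086): draw(cr,c,box(ctr,yaw,.15,.018,.03,.048,(0,y)),(255,0,255),o,F)
    draw(cr,c,box(ctr,yaw,.06,.31,0,0,(.155,0)),(255,255,0),o,F)
    cv2.imwrite("pics/ov1.png",cr)
E
```

```text
(no output)
```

View pics/ov1.png

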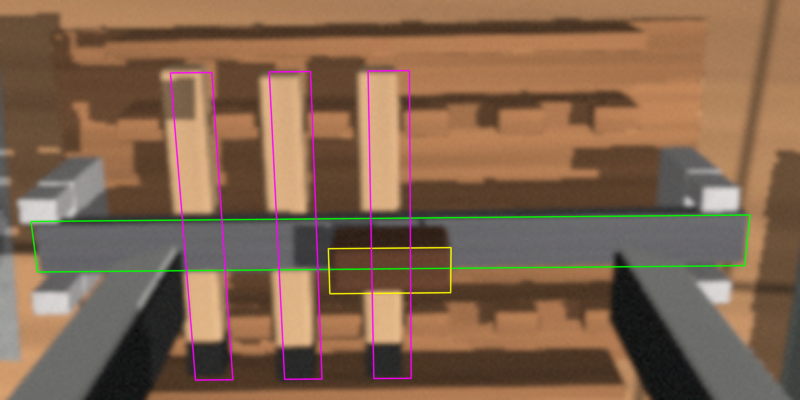

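The bar and block overlay matches. The sticks sit about 4 mm further towards -y than drawn. Now the bar grasp, across the block's 50 mm length.

```bash
python3 - <<'E'
from h import *
move([0.5235,-.0035,.066],Ro.from_euler('xyz',[-np.pi/2,0,np.pi/2+.069]))
E
```

```text
turn [-0.0512 -0.1031  0.0119] shift [-0.3061 18.3366 -6.417 ]
```

{"name": "send_rows", "arguments": {"series": "0 -0.1 0 -0.1 2 -1.5 1;0 -0.1 0 -0.2 4 -3.5 1;-0.1 -0.1 0 -0.3 7 -5.5 1;-0.1 -0.1 0 -0.3 10 -6.4 1;-0.1 -0.1 0 -0.3 13 -6.4 1;-0.1 -0.1 0 -0.3 15 -6.4 1;-0.1 -0.1 0 -0.3 17 -6.4 1;-0.1 -0.1 0 -0.3 18 -6.4 1;-0.1 -0.1 0 -0.3 18.3 -6.4 1;-0.1 -0.1 0 -0.3 18.3 -6.4 1"}}

```text
time_s: 13.88
ee_pos: [0.5233, -0.0033, 0.0663]
eef_rot: [-1.575, -0.001, 1.64]
force: [0.5, 0.2, -0.3]
grip_width: 0.0938
```

{"name": "send_rows", "arguments": {"series": "0 0 0 0 0 0 0;0 0 0 0 0 0 -0.5;0 0 0 0 0 0 -1;0 0 0 0 0 0 -1;0 0 0 0 0 0 -1;0 0 0 0 0 0 -1;0 0 0 0 0 0 -1;0 0 0 0 0 0 -1;0 0 0 0 0 0 -1;0 0 0 0 0 0 -1", "newtons": 55}}

```text
time_s: 14.72
ee_pos: [0.5233, -0.0033, 0.0665]
eef_rot: [-1.575, -0.001, 1.64]
force: [0.0, 0.2, 1.9]
grip_width: 0.0494
```

```bash
python3 - <<'E'
from h import *
o=get_obs();print(o["ee_pos"],o["eef_rot"],o["force"],o["grip_width"])
snap("wrist","w6")
E
```

```text
[ 0.5233 -0.0033  0.0665] [-1.5751 -0.0009  1.6405] [0.0286 0.1624 1.8972] 0.049441921059723504
```

{"name": "send_rows", "arguments": {"series": "0 0 0 0 -0.4 0 -1;0 0 0 0 -1 0 -1;0 0 0 0 -1.8 0 -1;0 0 0 0 -2.6 0 -1;0 0 0 0 -3.4 0 -1;0 0 0 0 -4.2 0 -1;0 0 0 0 -5 0 -1;0 0 0 0 -5.5 0 -1;0 0 0 0 -6 0 -1;0 0 0 0 -6 0 -1"}}

```text
time_s: 15.6
ee_pos: [0.5234, -0.0034, 0.1274]
eef_rot: [-1.576, -0.001, 1.64]
force: [0.4, 0.3, -4.0]
grip_width: 0.0495
```

{"name": "send_rows", "arguments": {"series": "0 0 0 0 0 -0.8 -1;0 0 0 0 0 -2.2 -1;0 0 0 0 0 -4 -1;0 0 0 0 0 -6 -1;0 0 0 0 0 -8 -1;0 0 0 0 0 -10 -1;0 0 0 0 0 -12 -1;0 0 0 0 0 -13.5 -1;0 0 0 0 0 -14.6 -1;0 0 0 0 0 -15 -1"}}

```text
time_s: 16.43
ee_pos: [0.6738, 0.0072, 0.1257]
eef_rot: [-1.574, -0.001, 1.64]
force: [-0.6, -0.2, -2.8]
grip_width: 0.0498
```

```bash
python3 - <<'E'
from h import *
o=get_obs();print(o["ee_pos"],o["eef_rot"],o["force"],o["grip_width"])
im,c=snap("wrist","w7"); a,_=snap("side","s7"); 
cv2.imwrite("pics/m7.png",np.vstack([im[150:400],cv2.resize(a[170:290,250:450],(640,384))[:345]]))
E
```

```text
[0.6738 0.0072 0.1257] [-1.574  -0.0012  1.6404] [-0.5612 -0.1603 -2.7956] 0.049761551823678314
```

View pics/m7.png

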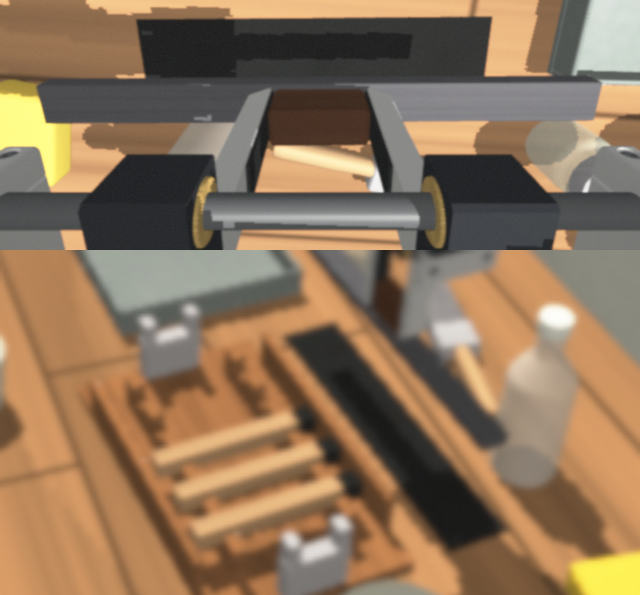

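The bar hangs level in the grip above the mat, three sticks remain in the rack, and the bottle stands clear beyond. Lowering.

{"name": "send_rows", "arguments": {"series": "0 0 0 0 1.5 0 -1;0 0 0 0 3.5 0 -1;0 0 0 0 5.5 0 -1;0 0 0 0 7.5 0 -1;0 0 0 0 9 0 -1;0 0 0 0 9.8 0 -1;0 0 0 0 10.2 0 -1;0 0 0 0 10.5 0 -1;0 0 0 0 10.6 0 -1;0 0 0 0 10.6 0 -1"}}

```text
time_s: 17.37
ee_pos: [0.6734, 0.0072, 0.0217]
eef_rot: [-1.576, -0.001, 1.64]
force: [0.5, -0.2, -2.7]
grip_width: 0.0497
```

{"name": "send_rows", "arguments": {"series": "0 0 0 0 0.1 0 -1;0 0 0 0 0.2 0 -1;0 0 0 0 0.3 0 -1;0 0 0 0 0.3 0 -1;0 0 0 0 0.35 0 -1;0 0 0 0 0.35 0 -1;0 0 0 0 0.4 0 -1;0 0 0 0 0.4 0 -1;0 0 0 0 0.4 0 -1;0 0 0 0 0.4 0 -1"}}

```text
time_s: 18.2
ee_pos: [0.6732, 0.0072, 0.0171]
eef_rot: [-1.575, -0.001, 1.64]
force: [0.9, -0.3, -3.1]
grip_width: 0.0497
```

{"name": "send_rows", "arguments": {"series": "0 0 0 0 0.1 0 -1;0 0 0 0 0.1 0 -1;0 0 0 0 0.1 0 -1;0 0 0 0 0.1 0 -0.2;0 0 0 0 0.1 0 0.3;0 0 0 0 0.1 0 0.4;0 0 0 0 0.1 0 0.4;0 0 0 0 0.1 0 0.4;0 0 0 0 0.1 0 0.4;0 0 0 0 0.1 0 0.4"}}

```text
time_s: 19.03
ee_pos: [0.6731, 0.0072, 0.0159]
eef_rot: [-1.575, -0.001, 1.64]
force: [0.2, 0.2, 0.8]
grip_width: 0.0658
```

{"name": "send_rows", "arguments": {"series": "0 0 0 0 -2 0 0.4;0 0 0 0 -4 0 0.4;0 0 0 0 -7 0 0.4;0 0 0 0 -10 0 0.4;0 0 0 0 -13 0 0.4;0 0 0 0 -15 0 0.4;0 0 0 0 -15 2 0.4;0 0 0 0 -15 5 0.4;0 0 0 0 -15 8 0.4;0 0 0 0 -15 11 0.4"}}

```text
time_s: 19.87
ee_pos: [0.5613, -0.0007, 0.1653]
eef_rot: [-1.575, -0.001, 1.64]
force: [-0.6, -0.0, -0.1]
grip_width: 0.0656
```

```bash
python3 - <<'E'
from h import *
ctr=np.array([.5235,-.0035]); yaw=.069; c,s=np.cos(yaw),np.sin(yaw)
for y in (-.004,-.047,-.090):
    p=ctr+[-s*y,c*y]; print(p)
p=ctr+[s*.004,-c*.004]
move([*p,.13],Ro.from_euler('xyz',[-np.pi/2,0,np.pi/2+.069]))
E
```

```text
[ 0.5238 -0.0075]
[ 0.5267 -0.0504]
[ 0.5297 -0.0933]
turn [0.0485 0.0073 0.0116] shift [-0.4243  3.5162  3.8039]
```

```bash
cat >> h.py <<'E'
def sticks(f,z=.048,roi=None):
    "light-wood blobs, back-projected at height z: centre of min-area rect, size, heading"
    im,c=load(f); h=cv2.cvtColor(im,cv2.COLOR_BGR2HSV)
    m=((h[...,0]>8)&(h[...,0]<25)&(h[...,1]>50)&(h[...,1]<120)&(h[...,2]>150)).astype(np.uint8)
    m=cv2.morphologyEx(m,cv2.MORPH_OPEN,np.ones((5,5)))
    for k in cv2.findContours(m,0,1)[0]:
        if cv2.contourArea(k)<300: continue
        P=np.array([bp(c,p[0],z)[:2] for p in k],np.float32)
        r=cv2.minAreaRect(P*1000); b=cv2.boundingRect(k)
        if 60<max(r[1])<175 and 10<min(r[1])<32: print("blob px",b,"ctr mm",np.round(r[0],1),"size",np.round(r[1],1),"ang",round(r[2],1))
E
python3 - <<'E'
from h import *
snap("wrist","w8"); print("w8");sticks("w8")
print("w5"); sticks("w5")
im=load("w8")[0]; print(get_obs()["ee_pos"]); im5=load("w5")[0]; print(cv2.cvtColor(im5,cv2.COLOR_BGR2HSV)[200,[236,273,312]],cv2.cvtColor(im5,cv2.COLOR_BGR2HSV)[210,[255,293,340,380]])
E
```

```text
w8
blob px (246, 61, 30, 159) ctr mm [518.9 -50.3] size [130.1  19.6] ang 4.4
blob px (301, 59, 23, 159) ctr mm [514.3  -8.9] size [129.6  17.5] ang 4.2
blob px (191, 57, 35, 102) ctr mm [493.3 -94.2] size [78.9 21.5] ang 4.5
w5
blob px (288, 382, 68, 18) ctr mm [746.6  16.9] size [91.4 20.7] ang 80.5
blob px (264, 170, 19, 55) ctr mm [484.6 -53.3] size [62.5 19.3] ang 4.2
blob px (303, 169, 17, 55) ctr mm [481.  -11.6] size [62.2 17.7] ang 3.4
blob px (226, 168, 20, 57) ctr mm [486.1 -95.4] size [64.5 20.7] ang 4.4
[ 0.5569 -0.0007  0.1648]
[[ 15 101 214]
 [ 15 103 216]
 [ 15 105 217]] [[ 14 139  92]
 [ 14 137  95]
 [ 13 134 177]
 [ 13 133 174]]
```

View pics/w8.png

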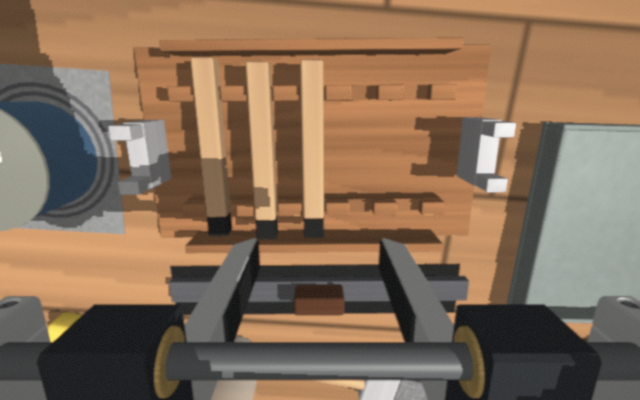

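All three sticks lie in their notches at columns 207, 262 and 313. The bar lies on the mat with its block up. The empty bracket slots are at (147,150) and (487,153).

```bash
python3 - <<'E'
from h import *
c5=load("w5")[1];c8=load("w8")[1]
for a,b in (((272.5,170),(259.5,63)),((311.5,168.5),(312.5,61))): print("stick near end",tri([c5,c8],[a,b]))
A=bp(c8,(147,150),.05);B=bp(c8,(487,153),.05);print("slots",A,B,(A+B)/2,np.arctan2(-(B-A)[0],(B-A)[1]))
o=get_obs()
move([.5240,-.0080,.031],Ro.from_euler('xyz',[-np.pi/2,0,np.pi/2+.072]))
E
```

```text
stick near end [ 0.4549 -0.0556  0.0405]
stick near end [ 0.4505 -0.013   0.0416]
slots [ 0.5294 -0.1451  0.05  ] [0.5123 0.1361 0.05  ] [ 0.5208 -0.0045  0.05  ] 0.06074365662051648
turn [ 0.0097 -0.0274  0.0157] shift [-0.5149 13.3733  3.3416]
```

{"name": "send_rows", "arguments": {"series": "0 0 0 -0.2 1 1 -0.2;0 0 0 -0.4 2 2 -0.28;0 0 0 -0.5 4 3.3 -0.28;0 0 0 -0.5 6 3.3 -0.28;0 0 0 -0.5 7 3.3 -0.28;0 0 0 -0.5 8.5 3.3 -0.28;0 0 0 -0.5 10 3.3 -0.28;0 0 0 -0.5 11.5 3.3 -0.28;0 0 0 -0.5 13 3.3 -0.28;0 0 0 -0.5 13.4 3.3 -0.28"}}

```text
time_s: 20.75
ee_pos: [0.5302, -0.0076, 0.0296]
eef_rot: [-1.573, -0.001, 1.64]
force: [0.1, 0.8, -0.4]
grip_width: 0.0341
```

{"name": "send_rows", "arguments": {"series": "0 0 0 0 0 0 -0.28;0 0 0 0 0 0 -0.6;0 0 0 0 0 0 -1;0 0 0 0 0 0 -1;0 0 0 0 0 0 -1;0 0 0 0 0 0 -1;0 0 0 0 0 0 -1;0 0 0 0 0 0 -1;0 0 0 0 0 0 -1;0 0 0 0 0 0 -1", "newtons": 25}}

```text
time_s: 21.58
ee_pos: [0.5313, -0.0078, 0.0324]
eef_rot: [-1.577, -0.001, 1.64]
force: [-1.8, 0.3, 6.9]
grip_width: 0.0183
```

{"name": "send_rows", "arguments": {"series": "0 0 0 0 -0.5 0 -1;0 0 0 0 -1.5 0 -1;0 0 0 0 -3 0 -1;0 0 0 0 -4.5 0 -1;0 0 0 0 -6 0 -1;0 0 0 0 -7.5 0 -1;0 0 0 0 -9 0 -1;0 0 0 0 -9.5 0 -1;0 0 0 0 -10 0 -1;0 0 0 0 -10 0 -1"}}

```text
time_s: 22.42
ee_pos: [0.5305, -0.0079, 0.1322]
eef_rot: [-1.576, -0.001, 1.64]
force: [-0.5, 0.3, -0.3]
grip_width: 0.018
```

```bash
python3 - <<'E'
from h import *
o=get_obs();print(o["ee_pos"],o["grip_width"],o["force"])
t=np.array([.5793,.325]);yw=.045;c,s=np.cos(yw),np.sin(yw)
for y in (.06,0,-.06):
    print(t+[-s*y,c*y])
y=.06
move([*(t+[-s*y,c*y]),.13],Ro.from_euler('xyz',[-np.pi/2,0,np.pi/2+yw]))
E
```

```text
[ 0.5305 -0.0079  0.1322] 0.018015862792328807 [-0.5346  0.2982 -0.2636]
[0.5766 0.3849]
[0.5793 0.325 ]
[0.582  0.2651]
turn [0.0599 0.2809 0.0109] shift [38.8656  0.2887 -7.3249]
```

{"name": "send_rows", "arguments": {"series": "0 0 0 1 0 0 -1;0 0 0 3 0 -0.5 -1;0 0.1 0 6 0 -1 -1;0 0.1 0 9 0 -1.6 -1;0 0.2 0 12.5 0 -2.3 -1;0 0.2 0 16 0 -3 -1;0 0.3 0 19.5 0 -3.6 -1;0 0.3 0 23 0 -4.3 -1;0 0.3 0 26.5 0 -5 -1;0 0.3 0 30 0 -5.7 -1"}}

```text
time_s: 23.25
ee_pos: [0.5655, 0.2978, 0.1308]
eef_rot: [-1.574, -0.001, 1.614]
force: [0.7, -0.2, 0.6]
grip_width: 0.0179
```

```bash
python3 - <<'E'
from h import *
o=get_obs();print(o["ee_pos"],o["grip_width"],o["force"])
snap("wrist","w9")
move([.582,.385,.009],Ro.from_euler('xyz',[-np.pi/2,0,np.pi/2+.045]))
E
```

```text
[0.5655 0.2978 0.1308] 0.017894217044346693 [ 0.6579 -0.1632  0.6409]
turn [0.0354 0.0209 0.0239] shift [ 8.0762 12.1893 -2.0245]
```

View pics/w9.png

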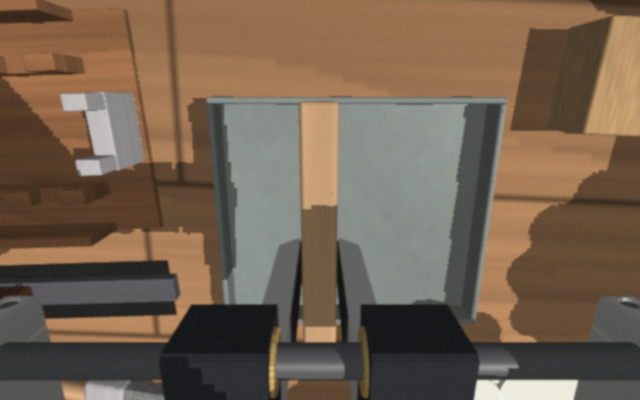

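The stick is held straight, at column 320, over the tray. The tray's near rim corners are at (209,99) and (505,99) and its right far corner at (475,320).

```bash
python3 - <<'E'
from h import *
c=load("w9")[1]
P=[bp(c,p,.03) for p in ((209,99),(505,99),(475,321))];print(P,"centre",(P[0]+P[2])/2)
print("stick near end",bp(c,(320,102),.1308+.016))
E
```

```text
[array([0.4866, 0.2114, 0.03  ]), array([0.4768, 0.435 , 0.03  ]), array([0.6707, 0.445 , 0.03  ])] centre [0.5786 0.3282 0.03  ]
stick near end [0.4839 0.2949 0.1468]
```

{"name": "send_rows", "arguments": {"series": "0 0 0 2.5 0 -0.6 -1;0 0 0 5.5 1 -1.4 -1;0 0 0 7.5 3 -2 -1;0 0 0 8.1 5.5 -2 -1;0 0 0 8.1 8 -2 -1;0 0 0 8.1 10 -2 -1;0 0 0 8.1 11.3 -2 -1;0 0 0 8.1 11.8 -2 -1;0 0 0 8.1 12 -2 -1;0 0 0 8.1 12 -2 -1"}}

```text
time_s: 24.13
ee_pos: [0.5835, 0.3775, 0.0126]
eef_rot: [-1.575, -0.001, 1.614]
force: [0.4, 0.5, 0.5]
grip_width: 0.018
```

{"name": "send_rows", "arguments": {"series": "0 0 0 0 0.2 0 -1;0 0 0 0 0.4 0 -1;0 0 0 0 0.4 0 -1;0 0 0 0 0.4 0 -0.6;0 0 0 0 0.4 0 -0.3;0 0 0 0 0.4 0 -0.28;0 0 0 0 0.4 0 -0.28;0 0 0 0 0.4 0 -0.28;0 0 0 0 0.2 0 -0.28;0 0 0 0 -1.5 0 -0.28"}}

```text
time_s: 24.97
ee_pos: [0.5819, 0.3765, 0.0244]
eef_rot: [-1.571, 0.001, 1.614]
force: [0.1, 0.6, -0.7]
grip_width: 0.0339
```

{"name": "send_rows", "arguments": {"series": "0 0 0 0 -3 0 -0.28;0 0 0 0 -6 0 -0.28;0 0 0 0 -9 0 -0.28;0 0 0 -2 -12 0.3 -0.28;0 0 0 -5 -13 1 -0.28;0 0 0 -9 -13 1.7 -0.28;0 0 0 -13 -13 2.4 -0.28;0 0 0 -17 -13 3.1 -0.28;0 0 0 -20.5 -13 3.8 -0.28;0 0 0 -24 -13 4.5 -0.28"}}

```text
time_s: 25.8
ee_pos: [0.5476, 0.1336, 0.157]
eef_rot: [-1.576, -0.001, 1.614]
force: [0.8, -0.3, -0.7]
grip_width: 0.0339
```

```bash
python3 - <<'E'
from h import *
o=get_obs();print(o["ee_pos"],o["grip_width"],o["force"])
move([.5267,-.0500,.13],Ro.from_euler('xyz',[-np.pi/2,0,np.pi/2+.072]))
E
```

```text
[0.5476 0.1336 0.157 ] 0.033905522489091976 [ 0.7778 -0.3303 -0.6737]
turn [ 0.0541 -0.3309  0.0127] shift [-18.2569   2.6682   2.8893]
```

{"name": "send_rows", "arguments": {"series": "0 0 0 -3 0 0.4 -0.28;0 -0.1 0 -6.5 0.3 1 -0.28;0 -0.2 0 -10 0.7 1.6 -0.28;0 -0.3 0 -13 1.4 2 -0.28;0 -0.3 0 -16 2 2.5 -0.28;0 -0.3 0 -17.8 2.7 2.8 -0.28;0 -0.3 0 -17.8 2.7 2.8 -0.28;0 -0.3 0 -17.8 2.7 2.8 -0.28;0 -0.3 0 -17.8 2.7 2.8 -0.28;0 -0.3 0 -17.8 2.7 2.8 -0.28"}}

```text
time_s: 26.63
ee_pos: [0.5284, -0.0426, 0.1298]
eef_rot: [-1.576, -0.001, 1.641]
force: [0.9, -1.2, 1.1]
grip_width: 0.034
```

```bash
python3 - <<'E'
from h import *
o=get_obs();print(o["ee_pos"],o["grip_width"],o["force"])
snap("wrist","w10");snap("top","top10"); sticks("w10"); print("tray");sticks("top10",.023)
move([.5267,-.0500,.0305],Ro.from_euler('xyz',[-np.pi/2,0,np.pi/2+.072]))
E
```

```text
[ 0.5284 -0.0426  0.1298] 0.03401543701588327 [ 0.9412 -1.1646  1.0913]
blob px (295, 109, 25, 166) ctr mm [518.3 -51.7] size [129.9  17.5] ang 4.1
blob px (234, 105, 32, 91) ctr mm [486.6 -95.7] size [66.1 19.6] ang 4.6
tray
turn [ 0.0542 -0.0132  0.0109] shift [-0.7274  9.9155  0.254 ]
```

{"name": "send_rows", "arguments": {"series": "0 0 0 -0.3 1.5 0.1 -0.28;0 0 0 -0.6 4 0.2 -0.28;0 0 0 -0.8 6.5 0.2 -0.28;0 0 0 -0.8 8.5 0.2 -0.28;0 0 0 -0.8 9.5 0.2 -0.28;0 0 0 -0.8 9.9 0.2 -0.28;0 0 0 -0.8 9.9 0.2 -0.28;0 0 0 -0.8 9.9 0.2 -0.6;0 0 0 -0.8 9.9 0.2 -1;0 0 0 -0.8 9.9 0.2 -1"}}

```text
time_s: 27.57
ee_pos: [0.5276, -0.0516, 0.0314]
eef_rot: [-1.577, -0.001, 1.64]
force: [-0.6, -0.0, 5.4]
grip_width: 0.0179
```

{"name": "send_rows", "arguments": {"series": "0 0 0 0 0 0 -1;0 0 0 0 0 0 -1;0 0 0 0 0 0 -1;0 0 0 0 0 0 -1;0 0 0 0 -0.5 0 -1;0 0 0 0 -1.5 0 -1;0 0 0 0 -3.5 0 -1;0 0 0 0 -6 0 -1;0 0 0 0 -8.5 0 -1;0 0 0 0 -10 0 -1"}}

```text
time_s: 28.4
ee_pos: [0.5272, -0.0519, 0.1338]
eef_rot: [-1.578, -0.0, 1.64]
force: [0.9, 0.4, -1.1]
grip_width: 0.0179
```

```bash
python3 - <<'E'
from h import *
o=get_obs();print(o["ee_pos"],o["grip_width"],o["force"])
move([.581,.325,.13],Ro.from_euler('xyz',[-np.pi/2,0,np.pi/2+.045]))
E
```

```text
[ 0.5272 -0.0519  0.1338] 0.017938131131659787 [ 0.9082  0.3974 -1.061 ]
turn [0.0831 0.2811 0.0039] shift [37.2206  0.4483 -7.9827]
```

{"name": "send_rows", "arguments": {"series": "0 0 0 1 0 -0.1 -1;0 0 0 3 0 -0.5 -1;0 0.1 0 6 0 -1 -1;0 0.1 0 9.5 0 -1.8 -1;0 0.2 0 13 0 -2.6 -1;0 0.2 0 16.5 0 -3.4 -1;0 0.3 0 20 0 -4.2 -1;0 0.3 0 23.5 0 -5 -1;0 0.3 0 27 0 -5.8 -1;0 0.3 0 30 0 -6.4 -1"}}

```text
time_s: 29.23
ee_pos: [0.5689, 0.2548, 0.1302]
eef_rot: [-1.574, -0.001, 1.615]
force: [-0.2, -0.1, -0.7]
grip_width: 0.0177
```

{"name": "send_rows", "arguments": {"series": "0 0 0 3 0 -0.7 -1;0 0 0 5.5 0 -1.3 -1;0 0 0 7 1 -1.6 -1;0 0 0 7 3 -1.6 -1;0 0 0 7 5 -1.6 -1;0 0 0 7 7 -1.6 -1;0 0 0 7 9 -1.6 -1;0 0 0 7 10 -1.6 -1;0 0 0 7 10 -1.6 -1;0 0 0 7 10 -1.6 -1"}}

```text
time_s: 30.07
ee_pos: [0.5827, 0.323, 0.0311]
eef_rot: [-1.574, -0.001, 1.614]
force: [1.0, 0.1, -0.2]
grip_width: 0.018
```

```bash
python3 - <<'E'
from h import *
o=get_obs();print(o["ee_pos"],o["grip_width"],o["force"])
snap("wrist","w11"); sticks("w11",.023)
E
```

```text
[0.5827 0.323  0.0311] 0.017954297338575356 [ 1.0234  0.129  -0.2121]
blob px (397, 108, 43, 196) ctr mm [558.3 376.1] size [112.9  16.8] ang 3.0
```

{"name": "send_rows", "arguments": {"series": "0 0 0 0 1 0 -1;0 0 0 0 1.8 0 -1;0 0 0 0 2.2 0 -1;0 0 0 0 2.3 0 -1;0 0 0 0 2.3 0 -1;0 0 0 0 2.3 0 -0.6;0 0 0 0 2.3 0 -0.3;0 0 0 0 2.3 0 -0.28;0 0 0 0 2.3 0 -0.28;0 0 0 0 2.3 0 -0.28"}}

```text
time_s: 30.95
ee_pos: [0.5831, 0.3228, 0.0083]
eef_rot: [-1.575, -0.001, 1.614]
force: [0.1, -0.3, -0.3]
grip_width: 0.0337
```

{"name": "send_rows", "arguments": {"series": "0 0 0 0 -3 0 -0.28;0 0 0 0 -6 0 -0.28;0 0 0 0 -9 0 -0.28;0 0 0 -2 -12 0.3 -0.28;0 0 0 -5 -14 1 -0.28;0 0 0 -9 -14 1.7 -0.28;0 0 0 -13 -14 2.4 -0.28;0 0 0 -17 -14 3.1 -0.28;0 0 0 -20.5 -14 3.8 -0.28;0 0 0 -24 -14 4.5 -0.28"}}

```text
time_s: 31.78
ee_pos: [0.5473, 0.0791, 0.1479]
eef_rot: [-1.576, -0.001, 1.614]
force: [1.1, -0.0, 0.5]
grip_width: 0.0337
```

```bash
python3 - <<'E'
from h import *
o=get_obs();print(o["ee_pos"],o["grip_width"],o["force"])
move([.530,-.0935,.13],Ro.from_euler('xyz',[-np.pi/2,0,np.pi/2+.072]))
E
```

```text
[0.5473 0.0791 0.1479] 0.03366933784190244 [ 1.0921 -0.0316  0.4952]
turn [ 0.0549 -0.3302  0.0123] shift [-17.1717   1.7582   2.4865]
```

{"name": "send_rows", "arguments": {"series": "0 0 0 -3 0 0.4 -0.28;0 -0.1 0 -6.5 0.3 1 -0.28;0 -0.2 0 -10 0.7 1.6 -0.28;0 -0.3 0 -13 1.2 2 -0.28;0 -0.3 0 -15.5 1.6 2.3 -0.28;0 -0.3 0 -17.2 1.8 2.4 -0.28;0 -0.3 0 -17.2 1.8 2.4 -0.28;0 -0.3 0 -17.2 1.8 2.4 -0.28;0 -0.3 0 -17.2 1.8 2.4 -0.28;0 -0.3 0 -17.2 1.8 2.4 -0.28"}}

```text
time_s: 32.62
ee_pos: [0.5316, -0.091, 0.1295]
eef_rot: [-1.575, -0.001, 1.642]
force: [0.1, 0.3, -0.3]
grip_width: 0.0336
```

```bash
python3 - <<'E'
from h import *
o=get_obs();print(o["ee_pos"],o["grip_width"],o["force"])
snap("wrist","w12"); sticks("w12")
im=load("w12")[0]; h=cv2.cvtColor(im,cv2.COLOR_BGR2HSV); print(h[120:300:20,318])
move([.530,-.0940,.0305],Ro.from_euler('xyz',[-np.pi/2,0,np.pi/2+.072]))
E
```

```text
[ 0.5316 -0.091   0.1295] 0.03356389017820783 [ 0.0546  0.3433 -0.2649]
blob px (302, 105, 25, 167) ctr mm [518.4 -94.8] size [129.9  17.2] ang 4.4
[[ 15 103 213]
 [ 15 102 217]
 [ 15 103 216]
 [ 16 105 216]
 [ 15 102 219]
 [ 16 103 220]
 [ 15 103 221]
 [ 16 101 224]
 [  0   6  40]]
turn [ 0.0517 -0.0136  0.0118] shift [-0.3002  9.8975  0.2268]
```

{"name": "send_rows", "arguments": {"series": "0 0 0 -0.1 1.5 0.1 -0.28;0 0 0 -0.2 4 0.2 -0.28;0 0 0 -0.3 6.5 0.3 -0.28;0 0 0 -0.3 8.5 0.3 -0.28;0 0 0 -0.3 9.5 0.3 -0.28;0 0 0 -0.3 9.9 0.3 -0.28;0 0 0 -0.3 9.9 0.3 -0.28;0 0 0 -0.3 9.9 0.3 -0.6;0 0 0 -0.3 9.9 0.3 -1;0 0 0 -0.3 9.9 0.3 -1"}}

```text
time_s: 33.5
ee_pos: [0.5296, -0.0951, 0.0313]
eef_rot: [-1.577, -0.001, 1.64]
force: [-0.7, 1.1, 5.7]
grip_width: 0.0177
```

{"name": "send_rows", "arguments": {"series": "0 0 0 0 0 0 -1;0 0 0 0 0 0 -1;0 0 0 0 0 0 -1;0 0 0 0 0 0 -1;0 0 0 0 -0.5 0 -1;0 0 0 0 -1.5 0 -1;0 0 0 0 -3.5 0 -1;0 0 0 0 -6 0 -1;0 0 0 0 -8.5 0 -1;0 0 0 0 -10 0 -1"}}

```text
time_s: 34.33
ee_pos: [0.5293, -0.0953, 0.1338]
eef_rot: [-1.578, -0.0, 1.64]
force: [-0.0, -0.2, -0.3]
grip_width: 0.0179
```

```bash
python3 - <<'E'
from h import *
o=get_obs();print(o["ee_pos"],o["grip_width"],o["force"])
move([.584,.268,.13],Ro.from_euler('xyz',[-np.pi/2,0,np.pi/2+.045]))
E
```

```text
[ 0.5293 -0.0953  0.1338] 0.01788637770134674 [-0.036  -0.1814 -0.2993]
turn [0.0835 0.281  0.0016] shift [35.8672  0.4384 -7.977 ]
```

{"name": "send_rows", "arguments": {"series": "0 0 0 1 0 -0.1 -1;0 0 0 3 0 -0.5 -1;0 0.1 0 6 0 -1 -1;0 0.1 0 9.5 0 -1.8 -1;0 0.2 0 13 0 -2.6 -1;0 0.2 0 16.5 0 -3.4 -1;0 0.3 0 20 0 -4.2 -1;0 0.3 0 23.5 0 -5 -1;0 0.3 0 27 0 -5.8 -1;0 0.3 0 30 0 -6.4 -1"}}

```text
time_s: 35.17
ee_pos: [0.571, 0.2114, 0.1302]
eef_rot: [-1.574, -0.001, 1.615]
force: [0.2, -0.4, -1.2]
grip_width: 0.018
```

{"name": "send_rows", "arguments": {"series": "0 0 0 2.5 0 -0.7 -1;0 0 0 4.5 0 -1.3 -1;0 0 0 5.7 1 -1.6 -1;0 0 0 5.7 3 -1.6 -1;0 0 0 5.7 5 -1.6 -1;0 0 0 5.7 7 -1.6 -1;0 0 0 5.7 9 -1.6 -1;0 0 0 5.7 10 -1.6 -1;0 0 0 5.7 10 -1.6 -1;0 0 0 5.7 10 -1.6 -1"}}

```text
time_s: 36.0
ee_pos: [0.5854, 0.2665, 0.0311]
eef_rot: [-1.574, -0.001, 1.614]
force: [0.3, -0.2, 0.2]
grip_width: 0.0179
```

```bash
python3 - <<'E'
from h import *
o=get_obs();print(o["ee_pos"],o["grip_width"],o["force"])
snap("wrist","w13"); sticks("w13",.023)
E
```

```text
[0.5854 0.2665 0.0311] 0.017872107049098845 [ 0.3309 -0.2379  0.2045]
blob px (400, 118, 43, 186) ctr mm [563.4 321.6] size [107.9  16.8] ang 3.0
blob px (487, 107, 63, 220) ctr mm [566.3 375.9] size [129.4  16.6] ang 3.0
```

{"name": "send_rows", "arguments": {"series": "0 0 0 0 1 0 -1;0 0 0 0 1.8 0 -1;0 0 0 0 2.2 0 -1;0 0 0 0 2.3 0 -1;0 0 0 0 2.3 0 -1;0 0 0 0 2.3 0 -0.6;0 0 0 0 2.3 0 -0.3;0 0 0 0 2.3 0 -0.28;0 0 0 0 2.3 0 -0.28;0 0 0 0 2.3 0 -0.28"}}

```text
time_s: 36.88
ee_pos: [0.5858, 0.2664, 0.0082]
eef_rot: [-1.575, -0.001, 1.614]
force: [-0.4, 0.3, -0.2]
grip_width: 0.0337
```

{"name": "send_rows", "arguments": {"series": "0 0 0 0 -3 0 -0.28;0 0 0 0 -6 0 -0.28;0 0 0 0 -9 0 0;0 0 0 -2 -12 0.3 0.4;0 0 0 -5 -15 1.5 0.4;0 0 0 -9 -18 2.5 0.4;0 0 0 -12 -21 4 0.4;0 0 0 -14 -22 5 0.4;0 0 0 -15 -22 6 0.4;0 0 0 -15 -22 6 0.4"}}

```text
time_s: 37.72
ee_pos: [0.5308, 0.1116, 0.2294]
eef_rot: [-1.578, -0.001, 1.612]
force: [0.2, -0.2, -0.9]
grip_width: 0.0656
```

{"name": "send_rows", "arguments": {"series": "0 0 0 -1 0 0 0.4;0 0 0 -2 0 0 0.4;0 0 0 -4 0 0 0.4;0 0 0 -6 0 0 0.4;0 0 0 -7 0 0 0.4;0 0 0 -8 0 0 0.4;0 0 0 -8 0 0 0.4;0 0 0 -8 0 0 0.4;0 0 0 -8 0 0 0.4;0 0 0 -8 0 0 0.4"}}

```text
time_s: 38.55
ee_pos: [0.5348, 0.0344, 0.2274]
eef_rot: [-1.575, -0.001, 1.615]
force: [-0.6, -1.2, 1.0]
grip_width: 0.0656
```

```bash
python3 - <<'E'
from h import *
o=get_obs();print(o["ee_pos"],o["grip_width"],o["eef_rot"])
snap("wrist","w14"); sticks("w14",.023)
E
```

```text
[0.5348 0.0344 0.2274] 0.06557980413687042 [-1.5749 -0.0013  1.615 ]
blob px (551, 165, 35, 108) ctr mm [574.1 321. ] size [129.7  17.3] ang 3.1
blob px (504, 163, 31, 108) ctr mm [574.1 264.8] size [129.2  17.2] ang 2.9
blob px (598, 160, 38, 109) ctr mm [566.3 374.9] size [129.9  17.2] ang 3.0
```

View pics/w14.png

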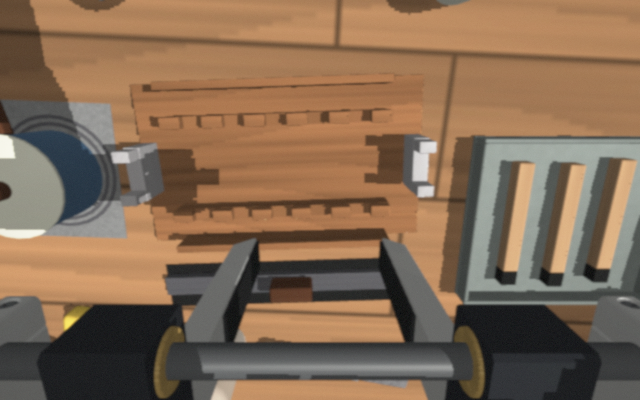

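All three sticks lie flat in the tray (columns about 516, 566 and 610), the rack is empty, and the bar is on the mat with its block at (292,289). Re-grasping the bar at the pose where I released it.

```bash
python3 - <<'E'
from h import *
c=load("w14")[1]; print("block top predicted px",pj(c,[[.6731,.0072,.042]]))
move([.6731,.0072,.10],Ro.from_euler('xyz',[-np.pi/2,0,1.640]))
E
```

```text
block top predicted px [[289.875  295.5989]]
turn [ 0.0484 -0.2863  0.0132] shift [ -3.3358  12.7995 -13.6423]
```

{"name": "send_rows", "arguments": {"series": "0 -0.1 0 -0.7 1 -2 0.4;0 -0.2 0 -1.5 3 -5 0.4;0 -0.3 0 -2.5 5.5 -8 0.4;0 -0.3 0 -3.3 8 -11 0.4;0 -0.3 0 -3.3 10 -13 0.4;0 -0.3 0 -3.3 11.5 -13.6 0.4;0 -0.3 0 -3.3 12.3 -13.6 0.4;0 -0.3 0 -3.3 12.3 -13.6 0.4;0 -0.3 0 -3.3 12.3 -13.6 0.4;0 -0.3 0 -3.3 12.3 -13.6 0.4"}}

```text
time_s: 39.43
ee_pos: [0.6727, 0.007, 0.1068]
eef_rot: [-1.577, -0.001, 1.641]
force: [-0.4, 0.8, 1.2]
grip_width: 0.0657
```

```bash
python3 - <<'E'
from h import *
move([.6731,.0072,.018],Ro.from_euler('xyz',[-np.pi/2,0,1.640]))
E
```

```text
turn [0.0722 0.0072 0.0091] shift [0.0111 8.8792 0.0175]
```

{"name": "send_rows", "arguments": {"series": "0 0 0 0 1.5 0 0.4;0 0 0 0 3.5 0 0.4;0 0 0 0 5.5 0 0.4;0 0 0 0 7.5 0 0.4;0 0 0 0 8.5 0 0.4;0 0 0 0 8.8 0 0.4;0 0 0 0 8.8 0 0.4;0 0 0 0 8.8 0 0;0 0 0 0 8.8 0 -0.5;0 0 0 0 8.8 0 -1", "newtons": 55}}

```text
time_s: 40.27
ee_pos: [0.6736, 0.0069, 0.0184]
eef_rot: [-1.577, -0.001, 1.64]
force: [-0.8, 1.2, 6.6]
grip_width: 0.0494
```

{"name": "send_rows", "arguments": {"series": "0 0 0 0 0 0 -1;0 0 0 0 0 0 -1;0 0 0 0 0 0 -1;0 0 0 0 0 0 -1;0 0 0 0 0 0 -1;0 0 0 0 -0.5 0 -1;0 0 0 0 -1.2 0 -1;0 0 0 0 -2 0 -1;0 0 0 0 -2.5 0 -1;0 0 0 0 -2.5 0 -1"}}

```text
time_s: 41.1
ee_pos: [0.6735, 0.0068, 0.0437]
eef_rot: [-1.577, -0.001, 1.64]
force: [0.0, -0.4, -3.2]
grip_width: 0.0496
```

{"name": "send_rows", "arguments": {"series": "0 0 0 0 -0.8 0 -1;0 0 0 0 -2 0 -1;0 0 0 0 -3.5 0 -1;0 0 0 0 -5 0 -1;0 0 0 0 -6.5 0 -1;0 0 0 0 -7.5 0 -1;0 0 0 0 -8 0 -1;0 0 0 0 -8 0 -1;0 0 0 0 -8 0 -1;0 0 0 0 -8 0 -1"}}

```text
time_s: 41.93
ee_pos: [0.6721, 0.0068, 0.1209]
eef_rot: [-1.573, -0.001, 1.64]
force: [-0.7, 0.7, -3.8]
grip_width: 0.0493
```

{"name": "send_rows", "arguments": {"series": "0 0 0 0 0 0.8 -1;0 0 0 0 0 2.2 -1;0 0 0 0 0 4 -1;0 0 0 0 0 6 -1;0 0 0 0 0 8 -1;0 0 0 0 0 10 -1;0 0 0 0 0 12 -1;0 0 0 0 0 14 -1;0 0 0 0 0 15 -1;0 0 0 0 0 15 -1"}}

```text
time_s: 42.77
ee_pos: [0.5212, -0.0037, 0.1209]
eef_rot: [-1.573, -0.001, 1.64]
force: [-0.2, 0.8, -3.7]
grip_width: 0.0492
```

{"name": "send_rows", "arguments": {"series": "0 0 0 0 0 0 -1;0 0 0 0 0 0 -1;0 0 0 0 0 0 -1;0 0 0 0 0 0 -1;0 0 0 0 0 0 -1;0 0 0 0 0 0 -1;0 0 0 0 0 0 -1;0 0 0 0 0 0 -1;0 0 0 0 0 0 -1;0 0 0 0 0 0 -1"}}

```text
time_s: 43.6
ee_pos: [0.5229, -0.0037, 0.1214]
eef_rot: [-1.575, -0.001, 1.64]
force: [-0.5, 0.1, -3.4]
grip_width: 0.0493
```

```bash
python3 - <<'E'
from h import *
o=get_obs();print(o["ee_pos"],o["grip_width"],o["eef_rot"],o["force"],o["moment"])
im,c=snap("wrist","w15"); s,_=snap("side","s15")
cv2.imwrite("pics/m15.png",np.vstack([im[130:330],cv2.resize(s[170:290,250:450],(640,384))]))
move([.5237,-.004,.0685],Ro.from_euler('xyz',[-np.pi/2,0,1.640]))
E
```

```text
[ 0.5229 -0.0037  0.1214] 0.04934574372638466 [-1.5751 -0.001   1.6403] [-0.513   0.1184 -3.4305] [ 0.0494 -0.0361 -0.0072]
turn [0.0488 0.0047 0.0115] shift [-0.0422  5.2904 -0.0545]
```

View pics/m15.png

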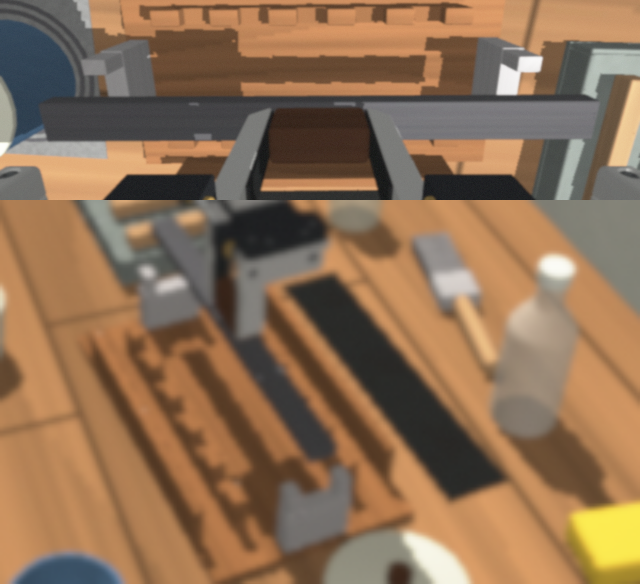

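The bar hangs level above the two brackets, lined up with their slots in both views. Lowering to just above the slot floors.

{"name": "send_rows", "arguments": {"series": "0 0 0 0 0.7 0 -1;0 0 0 0 1.5 -0.1 -1;0 0 0 0 2.2 -0.1 -1;0 0 0 0 3 -0.1 -1;0 0 0 0 3.5 -0.1 -1;0 0 0 0 4 -0.1 -1;0 0 0 0 4.4 -0.1 -1;0 0 0 0 4.7 -0.1 -1;0 0 0 0 4.7 -0.1 -1;0 0 0 0 4.7 -0.1 -1"}}

```text
time_s: 44.53
ee_pos: [0.5241, -0.0036, 0.0744]
eef_rot: [-1.575, -0.001, 1.64]
force: [0.1, 0.3, -3.1]
grip_width: 0.0495
```

No contact inside the slots. Down the last 6 mm, watching the force.

{"name": "send_rows", "arguments": {"series": "0 0 0 0 0.1 0 -1;0 0 0 0 0.2 0 -1;0 0 0 0 0.3 0 -1;0 0 0 0 0.4 0 -1;0 0 0 0 0.45 0 -1;0 0 0 0 0.5 0 -1;0 0 0 0 0.5 0 -1;0 0 0 0 0.5 0 -1;0 0 0 0 0.5 0 -1;0 0 0 0 0.5 0 -1"}}

```text
time_s: 45.37
ee_pos: [0.5241, -0.0035, 0.0694]
eef_rot: [-1.575, -0.001, 1.64]
force: [-0.4, -0.1, -3.8]
grip_width: 0.0495
```

{"name": "send_rows", "arguments": {"series": "0 0 0 0 0.05 0 -1;0 0 0 0 0.1 0 -1;0 0 0 0 0.15 0 -1;0 0 0 0 0.2 0 -1;0 0 0 0 0.2 0 -1;0 0 0 0 0.2 0 -1;0 0 0 0 0.2 0 -1;0 0 0 0 0.2 0 -1;0 0 0 0 0.2 0 -1;0 0 0 0 0.2 0 -1"}}

```text
time_s: 46.2
ee_pos: [0.5243, -0.0036, 0.0683]
eef_rot: [-1.576, -0.001, 1.64]
force: [-6.7, 0.4, 11.5]
grip_width: 0.0493
```

Contact came at the expected seating height. Release and rise.

{"name": "send_rows", "arguments": {"series": "0 0 0 0 -0.1 0 -1;0 0 0 0 -0.1 0 -0.3;0 0 0 0 -0.1 0 0.2;0 0 0 0 -0.1 0 0.4;0 0 0 0 -0.1 0 0.4;0 0 0 0 -0.1 0 0.4;0 0 0 0 -0.1 0 0.4;0 0 0 0 -0.1 0 0.4;0 0 0 0 -1 0 0.4;0 0 0 0 -3 0 0.4"}}

```text
time_s: 47.03
ee_pos: [0.5229, -0.0035, 0.0963]
eef_rot: [-1.571, -0.002, 1.64]
force: [-0.2, 0.2, -0.3]
grip_width: 0.0659
```

```bash
python3 - <<'E'
from h import *
o=get_obs();print(o["ee_pos"],o["grip_width"],o["force"])
move([.42,-.10,.30],Ro.from_euler('xyz',[-np.pi/2,0,1.640]))
E
```

```text
[ 0.5229 -0.0035  0.0963] 0.06594873646010099 [-0.2471  0.2352 -0.2828]
turn [0.0052 0.0035 0.0186] shift [ -8.88   -20.3939  10.924 ]
```

{"name": "send_rows", "arguments": {"series": "0 0 0 0 -3 0 0.4;0 0 0 0 -6 0 0.4;0 0 0 -1 -9 2 0.4;0 0 0 -3 -12 4 0.4;0 0 0 -5 -15 6 0.4;0 0 0 -7 -18 8 0.4;0 0 0 -9 -20 10 0.4;0 0 0 -9 -20 11 0.4;0 0 0 -9 -20 11 0.4;0 0 0 -9 -20 11 0.4"}}

```text
time_s: 47.87
ee_pos: [0.4196, -0.1009, 0.2965]
eef_rot: [-1.575, -0.001, 1.64]
force: [0.8, -0.1, -0.7]
grip_width: 0.0658
```

{"name": "send_rows", "arguments": {"series": "0 0 0 0 0 0 0.4;0 0 0 0 0 0 0.4;0 0 0 0 0 0 0.4;0 0 0 0 0 0 0.4;0 0 0 0 0 0 0.4;0 0 0 0 0 0 0.4;0 0 0 0 0 0 0.4;0 0 0 0 0 0 0.4;0 0 0 0 0 0 0.4;0 0 0 0 0 0 0.4"}}

```text
time_s: 48.7
ee_pos: [0.4197, -0.1013, 0.2969]
eef_rot: [-1.575, -0.001, 1.64]
force: [0.5, -0.0, -0.0]
grip_width: 0.0656
```

```bash
python3 - <<'E'
from h import *
snap("wrist","w16"); t,_=snap("top","t16")
im,c=load("w16"); cr=im.copy(); 
a=np.linspace(0,2*np.pi,60)
for ctr,r,z,col in (((.549,-.2665),.066,0,(0,0,255)),((.549,-.2665),.050,.07,(0,255,0)),((.549,-.2665),.05,0,(255,255,0))):
    p=pj(c,np.c_[ctr[0]+r*np.cos(a),ctr[1]+r*np.sin(a),z+0*a]); cv2.polylines(cr,[np.round(p*16).astype(np.int32)],True,col,1,cv2.LINE_AA,4)
cv2.imwrite("pics/m16.png",np.vstack([cr,cv2.resize(t[150:260,190:510],(640,220))[:200]]))
E
```

```text
(no output)
```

View pics/m16.png

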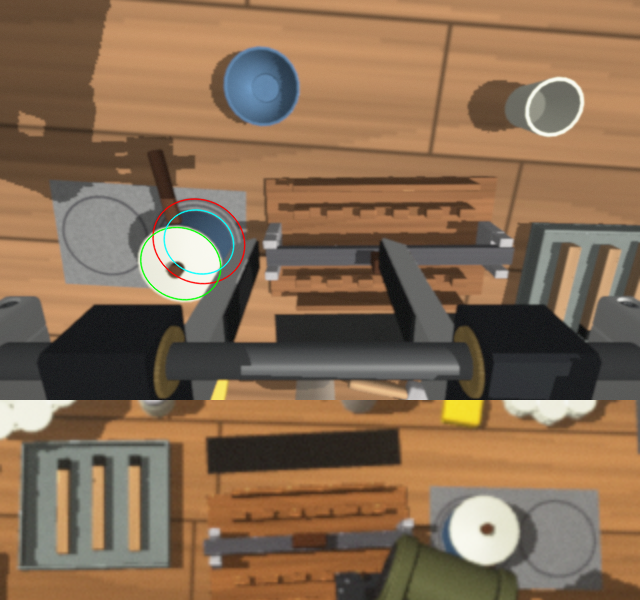

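The bar is seated with its block up, the sticks are in the tray, and the pot lid matches its predicted outline at the work mark. One last numerical check of pot against ring.

```bash
python3 - <<'E'
from h import *
a=np.linspace(0,2*np.pi,240,endpoint=False);g=np.arange(-.008,.0081,.001)
def fit(f,sel,w0=(.549,-.2665)):
    im,c=load(f); gray=cv2.cvtColor(im,cv2.COLOR_BGR2GRAY).astype(np.float32); gray=cv2.GaussianBlur(gray,(0,0),.7)
    o=[]
    th=a[sel(a)]
    def v(x,y,r):
        p=pj(c,np.c_[x+r*np.cos(th),y+r*np.sin(th),0*th]).astype(np.float32); k=(p[:,0]>1)&(p[:,1]>1)
        return np.mean(cv2.remap(gray,p[:,0],p[:,1],cv2.INTER_LINEAR)[k])
    for x in g:
        for y in g:
            X,Y=w0[0]+x,w0[1]+y
            o.append((v(X,Y,.058)+v(X,Y,.066)-v(X,Y,.062)-v(X,Y,.070),X,Y))
    o.sort(); return np.round(np.array(o[:4]),4)
full=lambda a:a>-1
print("w3 before",fit("w3",full)); print("top1 before",fit("top1",full)); print("w1",fit("w1",full))
def lid(f,roi):
    im,c=load(f); h=cv2.cvtColor(im,cv2.COLOR_BGR2HSV); m=((h[...,2]>170)&(h[...,1]<60)).astype(np.uint8)
    M=np.zeros_like(m); p,q,d,e=roi; M[p:q,d:e]=m[p:q,d:e]
    P=np.array([bp(c,k,.07)[:2] for k in cv2.convexHull(max(cv2.findContours(M,0,1)[0],key=cv2.contourArea)).reshape(-1,2)])
    A=np.c_[2*P,np.ones(len(P))]; s=np.linalg.lstsq(A,(P**2).sum(1),rcond=None)[0]; return s[:2]
print("lid now w16",lid("w16",(215,305,130,228)),"t16",lid("t16",(190,240,405,455)))
print("lid at start top1",lid("top1",(190,240,450,505)))
E
```

```text
w3 before [[-51.9105   0.55    -0.2665]
 [-50.7418   0.551   -0.2665]
 [-48.3633   0.55    -0.2655]
 [-48.1363   0.551   -0.2675]]
top1 before [[-8.7557  0.55   -0.2675]
 [-8.6675  0.55   -0.2685]
 [-8.5318  0.551  -0.2675]
 [-8.4236  0.551  -0.2685]]
w1 [[-13.9153   0.55    -0.2675]
 [-13.7614   0.55    -0.2685]
 [-13.3764   0.551   -0.2675]
 [-12.8961   0.551   -0.2685]]
lid now w16 [ 0.5495 -0.2679] t16 [ 0.5512 -0.2672]
lid at start top1 [ 0.557  -0.4028]
```

The ring centre is at (0.550, −0.267) and the pot at (0.550, −0.2675), so it is centred to about 1 mm. Handing in.

```bash
python3 -c "
from station import *
print(hand_in())"
```

```text
the job is handed in; nothing more can be done
None
```

The job is done and handed in at about 49 s of robot time. No verdict came back.

- **Pot:** I slid it by its handle along the bench, without lifting it, into the double ring. The last check puts it within about 1 mm of the ring's centre.
- **Bar:** I parked it block up on the mat while I moved the sticks, then put it back in its two brackets the same way up. It met the slot floors at the expected height, and the last pictures show it seated.
- **Sticks:** Only three were there this time. All three lie flat and apart in the tray, and the rack is empty.
- **Other things on the bench:** The arm went near none of them, and those in the last pictures looked to be in place. I did not measure them again.

**Disagreements and faults:**
- Heights measured from two views came out 7–12 mm low for the pot knob, the stick tops and the bar's block. I used the stated heights, and the bar's contact on the mat and in the brackets bore them out.
- Joint 6 ran to the end of its range on the first approach to the handle. It read −2.5536 against the listed −2.55, so a strict range check could count that against the run. I switched to the half-turned grasp.
- The first stick was gripped about 7 mm off its middle. I allowed for that when laying it down.

I noticed no knock and no grip slackening. I viewed 15 pictures, one over budget.

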